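Empty the bracket moulds and stack the loaded trays

ROBOT

A 7-joint arm with a two-finger parallel gripper is mounted at the origin on the work surface. World frame = base frame: x ahead of the robot, y to its left, z up, the work surface at z = 0. Lengths are in m, angles in rad, forces in N, time in s.
With the tool pointing down it reaches from about 0.35 to 0.9 m from the base axis. Payload 7.2 kg.
Tool frame: the origin (TCP) lies midway between the tips of the shut fingers; the grasp point (between the pads) lies 19 mm behind it (env.grasp_offset is the distance from the TCP to the grasp point, in m); y points along the fingers, x is the direction in which the jaws open and shut, and the axes are right-handed (so a half turn about y gives the same grasp; the last joint's range is limited). The gripper opens to 88 mm and grips with 3 to 60 N. Pads are 20 mm wide; open, the fingers measure 115 mm over their backs; the gripper's body (75 mm by 178 mm) begins 61 mm behind the grasp point.
Start: joints at [-0.068, 0.411, -0.013, 1.596, 0.006, 1.134, -0.082], TCP at [0.625, -0, 0.191] pointing down, gripper open.
Joint ranges: [-2.95, 2.95], [-0.29, 1.99], [-1.47, 1.44], [0.14, 2.54], [-1.03, 4.17], [0.13, 1.85], [-2.86, 2.86]. Speed limits (rad/s): [2.39, 2.39, 3.01, 3.01, 3.14, 3.14, 3.14].

INTERFACE

Orientations are given as a rotation vector (axis times angle).
In Python, from rig import env gives the robot as it stands.
- The arm moves only by the tool arm_command, never from a script. Its argument "plan" is a list of rows, each a list of 5 numbers: the shift along the tool's x, y, z in mm, then the turn about the tool's y in rad, then the gripper's target within -1 to 1 (shut at 1, half-way at 0, fully open at -1). A call has exactly 10 rows; each row is the pose to reach, as a shift and turn from the pose measured when the call began, along the tool's axes at that moment; what a row does not reach only later rows make up. A row lasts 1/8 s, in which the tool goes at most 62.5 mm and 10.7 degrees, less where a joint would pass 70% of its speed; a pose out of reach is approached as far as the arm can. A call with a gripper value outside its range is refused whole. The fingers move at their own pace and stop on an object; the grip force is fixed at half the most. Time passes only in rows, so rows that repeat a pose let the fingers close, or fill a call up. It gives the time, the measured TCP pose, the force and the opening at its end, in the units of the state.
- env.sense(): the state, without advancing time (a new reading comes with each control period).
- env.get_image(name): name is "scene" or "side" or "wrist"; returns a dict with "color" (420x560x3 uint8, red, green, blue), "intrinsics" (3x3 intrinsics, pixels), "R" (3x3) and "t" (3): a world point X has camera coordinates R X + t. Camera axes: x right, y down, z forward; pixel columns grow to the right and rows downward; lengths in m; the calibration is good to about 2 mm. A picture is of the moment at which its call begins. There is no depth.
- env.hand_in(): hands the job in, once; it reports no verdict.
Trained networks look in the newest picture that a camera, given by its name, has taken for a name from the list of things; names that differ only in an ending like _2 or _b are one class to them, and where a whole thing is asked for, a point or a joint stands for the part that bears it (a point fixed in the world has none). Each returns a list of dicts, best first, with "p" (0 to 1); they miss things now and then, are a little off and sometimes report something else, mostly with a low value. They report only what shows in the picture. A call takes as long as a camera call. They do not tell look-alikes from the thing itself.
- env.silhouettes(query, camera): "region" (420x560 bool, what is visible of it) and "extent" ([centre column, centre row, width, height] in pixels, round what is visible of it).
The state is a dict: "time_s": time; "qpos": joint angles; "dq": joint speeds; "tau": joint torques, N m; "eef_pos": TCP position; "tcp_rot": TCP orientation; "ft_force": force on the tool from outside, world axes, zero at the start; "ft_torque": the same for the moment, N m; "opening": finger opening in m.
Only numpy, scipy, OpenCV 4.12 (cv2) and the standard library are available. Lean on these libraries where they do the work, as an engineer would, in place of code of your own. Each camera call takes 0.05 s, during which the arm holds its last target.

TASK

Lift every bracket casting out of the two open moulds and stand it on its base in the grey trays, one to a bay, its rib parallel to the tray's handle. Stack one tray on the plywood base board, the other tray on top of it and the cover on top of that, each fully down with its feet home inside the corners below; either tray may be the lower one, and castings may go into any bays, before or after stacking. Leave the bowl, jar and brush where they are.

Things in the scene. Friction and masses are not known exactly. Their poses are not given: they have to be found in the camera images.
- pallet: Plywood base board fixed to the bench, 190 (x) x 130 (y) x 12 mm, with a steel L-angle at each corner (inner faces x +-81, y +-51 mm, tops at z = 26 mm). Origin: centre of its underside. A tray seated on it has its feet inside the angles and its floor plate on their tops: tray origin 14 mm above this origin, same x and y, yaw equal or 180 degrees off.
- tray_a: Loose grey plastic tray 170 (x) x 110 (y) x 74 mm, 0.28 kg. Origin: centre, underside of feet. Feet at x +-69, y +-39 mm: 12 mm high, 10 mm wide at the bottom, 20 at the top. Floor top z = 17; lips to z = 30. L-posts at the corners (inner faces x +-81, y +-51) to z = 74. Handle: central spine 12 mm thick in x, 64 long in y, z 17 to 67. A bay on each side of it: |x| 6 to 81, |y| < 51 mm.
- tray_b: Second tray, exactly like tray_a; both are the same either way round. A tray or the cover stacked on a tray stands with its feet inside the four corner posts (2 mm play when down) and its floor plate on the post tops: its origin is then 62 mm above the lower tray's origin, same x and y, yaw equal or 180 degrees off.
- cover: Flat grey plastic cover for the top of the stack, loose, 170 (x) x 110 (y) x 60 mm, 0.2 kg. Origin: centre, at the underside of its feet. Feet as on the trays (12 mm high), plate z = 12 to 18 mm, handle: central spine 12 mm thick in x, 64 mm long in y, z = 18 to 60 mm. Same either way round.
- mould_a: Open two-cavity mould, dark steel block fixed to the bench, 150 (x) x 90 (y) x 28 mm; origin: centre of its underside. Cavities centred at x = +-36 mm, y = 0, each 44 (x) x 64 (y) mm, 12 mm deep (floor at z = 16 mm); a casting in one has its axes along the mould's. A cavity may be empty.
- mould_b: Second mould, the same as mould_a in every respect.
- casting_1: T-shaped bare aluminium bracket casting, 0.13 kg, loose: base 40 (x) x 60 (y) x 10 mm, upright rib in the middle, 10 mm thick in x, 60 long in y, up to z = 50 mm. Origin: centre of the base's underside, z up. All four alike. Starts upright in a cavity of mould_a, its rib standing 38 mm above the mould's top. May be absent (None).
- casting_2: As casting_1; starts in mould_a if present.
- casting_3: As casting_1; starts in mould_b if present.
- casting_4: As casting_1; starts in mould_b if present.
- bowl: Bystander: round steel bowl, 150 mm across, 60 mm high; origin at its underside centre. Leave alone.
- jar: Bystander: glass jar with a steel cap, 70 mm diameter, 110 mm high; origin at its underside centre. Leave alone.
- brush: Bystander: bench brush lying flat along its own x. Leave alone.
There are look-alikes about, which are no part of the job. Leave any black, pink or red look-alike of the casting_4 alone.

How it is judged:
On the way, in this order (a step that is already met when the one before it is completed fails the run):
1. one tray is seated on the base board (((horizontal distance between tray_a and pallet below 0.007 m and z of tray_a in the frame of pallet between 0.01 and 0.018 m and angle between tray_a's own z axis and vertical below 0.05 rad and angle between the x axis of tray_a and the x axis of pallet, either way round below 0.06 rad) or (horizontal distance between tray_b and pallet below 0.007 m and z of tray_b in the frame of pallet between 0.01 and 0.018 m and angle between tray_b's own z axis and vertical below 0.05 rad and angle between the x axis of tray_b and the x axis of pallet, either way round below 0.06 rad))), for 0.2 s.
2. the other tray is seated on the first (((horizontal distance between tray_a and tray_b below 0.007 m and z of tray_a in the frame of tray_b between 0.058 and 0.066 m and angle between tray_a's own z axis and vertical below 0.05 rad and angle between the x axis of tray_a and the x axis of tray_b, either way round below 0.06 rad) or (horizontal distance between tray_b and tray_a below 0.007 m and z of tray_b in the frame of tray_a between 0.058 and 0.066 m and angle between tray_b's own z axis and vertical below 0.05 rad and angle between the x axis of tray_b and the x axis of tray_a, either way round below 0.06 rad))), for 0.2 s.
At the end, for the whole second after the job is handed in: Tray on base board, tray on tray, cover on top: each centred within 7 mm, seated height within 4 mm, level to 0.05 rad, aligned to 0.06 rad. Each casting upright on a tray floor, 20 to 70 mm beside the handle, within 30 mm of the long centre line, rib parallel to the handle to 0.4 rad. At rest ((((horizontal distance between tray_a and pallet below 0.007 m and z of tray_a in the frame of pallet between 0.01 and 0.018 m and angle between tray_a's own z axis and vertical below 0.05 rad and angle between the x axis of tray_a and the x axis of pallet, either way round below 0.06 rad) and (horizontal distance between tray_b and tray_a below 0.007 m and z of tray_b in the frame of tray_a between 0.058 and 0.066 m and angle between tray_b's own z axis and vertical below 0.05 rad and angle between the x axis of tray_b and the x axis of tray_a, either way round below 0.06 rad) and (horizontal distance between cover and tray_b below 0.007 m and z of cover in the frame of tray_b between 0.058 and 0.066 m and angle between cover's own z axis and vertical below 0.05 rad and angle between the x axis of cover and the x axis of tray_b, either way round below 0.06 rad)) or ((horizontal distance between tray_b and pallet below 0.007 m and z of tray_b in the frame of pallet between 0.01 and 0.018 m and angle between tray_b's own z axis and vertical below 0.05 rad and angle between the x axis of tray_b and the x axis of pallet, either way round below 0.06 rad) and (horizontal distance between tray_a and tray_b below 0.007 m and z of tray_a in the frame of tray_b between 0.058 and 0.066 m and angle between tray_a's own z axis and vertical below 0.05 rad and angle between the x axis of tray_a and the x axis of tray_b, either way round below 0.06 rad) and (horizontal distance between cover and tray_a below 0.007 m and z of cover in the frame of tray_a between 0.058 and 0.066 m and angle between cover's own z axis and vertical below 0.05 rad and angle between the x axis of cover and the x axis of tray_a, either way round below 0.06 rad))) and ((x of casting_1 in the frame of tray_a between 0.02 and 0.07 m and y of casting_1 in the frame of tray_a between -0.03 and 0.03 m and z of casting_1 in the frame of tray_a between 0.012 and 0.022 m and angle between the y axis of casting_1 and the y axis of tray_a, either way round below 0.4 rad) or (x of casting_1 in the frame of tray_a between -0.07 and -0.02 m and y of casting_1 in the frame of tray_a between -0.03 and 0.03 m and z of casting_1 in the frame of tray_a between 0.012 and 0.022 m and angle between the y axis of casting_1 and the y axis of tray_a, either way round below 0.4 rad) or (x of casting_1 in the frame of tray_b between 0.02 and 0.07 m and y of casting_1 in the frame of tray_b between -0.03 and 0.03 m and z of casting_1 in the frame of tray_b between 0.012 and 0.022 m and angle between the y axis of casting_1 and the y axis of tray_b, either way round below 0.4 rad) or (x of casting_1 in the frame of tray_b between -0.07 and -0.02 m and y of casting_1 in the frame of tray_b between -0.03 and 0.03 m and z of casting_1 in the frame of tray_b between 0.012 and 0.022 m and angle between the y axis of casting_1 and the y axis of tray_b, either way round below 0.4 rad)) and angle between each of casting_1, casting_2, casting_3, casting_4's own z axis and vertical below 0.1 rad and linear speed of each of casting_1, casting_2, casting_3, casting_4, tray_a, tray_b, cover below 0.02 m/s and ((x of casting_2 in the frame of tray_a between 0.02 and 0.07 m and y of casting_2 in the frame of tray_a between -0.03 and 0.03 m and z of casting_2 in the frame of tray_a between 0.012 and 0.022 m and angle between the y axis of casting_2 and the y axis of tray_a, either way round below 0.4 rad) or (x of casting_2 in the frame of tray_a between -0.07 and -0.02 m and y of casting_2 in the frame of tray_a between -0.03 and 0.03 m and z of casting_2 in the frame of tray_a between 0.012 and 0.022 m and angle between the y axis of casting_2 and the y axis of tray_a, either way round below 0.4 rad) or (x of casting_2 in the frame of tray_b between 0.02 and 0.07 m and y of casting_2 in the frame of tray_b between -0.03 and 0.03 m and z of casting_2 in the frame of tray_b between 0.012 and 0.022 m and angle between the y axis of casting_2 and the y axis of tray_b, either way round below 0.4 rad) or (x of casting_2 in the frame of tray_b between -0.07 and -0.02 m and y of casting_2 in the frame of tray_b between -0.03 and 0.03 m and z of casting_2 in the frame of tray_b between 0.012 and 0.022 m and angle between the y axis of casting_2 and the y axis of tray_b, either way round below 0.4 rad)) and ((x of casting_3 in the frame of tray_a between 0.02 and 0.07 m and y of casting_3 in the frame of tray_a between -0.03 and 0.03 m and z of casting_3 in the frame of tray_a between 0.012 and 0.022 m and angle between the y axis of casting_3 and the y axis of tray_a, either way round below 0.4 rad) or (x of casting_3 in the frame of tray_a between -0.07 and -0.02 m and y of casting_3 in the frame of tray_a between -0.03 and 0.03 m and z of casting_3 in the frame of tray_a between 0.012 and 0.022 m and angle between the y axis of casting_3 and the y axis of tray_a, either way round below 0.4 rad) or (x of casting_3 in the frame of tray_b between 0.02 and 0.07 m and y of casting_3 in the frame of tray_b between -0.03 and 0.03 m and z of casting_3 in the frame of tray_b between 0.012 and 0.022 m and angle between the y axis of casting_3 and the y axis of tray_b, either way round below 0.4 rad) or (x of casting_3 in the frame of tray_b between -0.07 and -0.02 m and y of casting_3 in the frame of tray_b between -0.03 and 0.03 m and z of casting_3 in the frame of tray_b between 0.012 and 0.022 m and angle between the y axis of casting_3 and the y axis of tray_b, either way round below 0.4 rad)) and ((x of casting_4 in the frame of tray_a between 0.02 and 0.07 m and y of casting_4 in the frame of tray_a between -0.03 and 0.03 m and z of casting_4 in the frame of tray_a between 0.012 and 0.022 m and angle between the y axis of casting_4 and the y axis of tray_a, either way round below 0.4 rad) or (x of casting_4 in the frame of tray_a between -0.07 and -0.02 m and y of casting_4 in the frame of tray_a between -0.03 and 0.03 m and z of casting_4 in the frame of tray_a between 0.012 and 0.022 m and angle between the y axis of casting_4 and the y axis of tray_a, either way round below 0.4 rad) or (x of casting_4 in the frame of tray_b between 0.02 and 0.07 m and y of casting_4 in the frame of tray_b between -0.03 and 0.03 m and z of casting_4 in the frame of tray_b between 0.012 and 0.022 m and angle between the y axis of casting_4 and the y axis of tray_b, either way round below 0.4 rad) or (x of casting_4 in the frame of tray_b between -0.07 and -0.02 m and y of casting_4 in the frame of tray_b between -0.03 and 0.03 m and z of casting_4 in the frame of tray_b between 0.012 and 0.022 m and angle between the y axis of casting_4 and the y axis of tray_b, either way round below 0.4 rad))); the robot touches nothing.
It fails at once if the bowl was pushed away (more than 30 mm) (distance of bowl from where it was at the start of the episode above 0.03 m).
It fails at once if the jar was pushed away (more than 30 mm) (distance of jar from where it was at the start of the episode above 0.03 m).
It fails at once if the brush was pushed away (more than 30 mm) (distance of brush from where it was at the start of the episode above 0.03 m).
Of casting_1, casting_2, casting_3, casting_4 only 2 to 4 are there at a start; the rules pass over those that are not, and their reading is None.
At some moment in a run one of tray_a, tray_b, cover may be knocked a few centimetres aside while the robot is not near it.
It also fails if it takes over 210 s, if anything falls off the work surface, if the arm or the gripper's body presses on something with over 40 N, if the wrist force passes 120 N, or if a joint passes its speed limit or range.

## Working session

There is one attempt and no reset: what is moved stays moved. The work goes in short steps, Python scripts to look and compute and a tool call to move; the robot and the scene stay as the last step left them, time stands still between calls to the robot, and variables do not carry over. Pictures are saved under pics/ and viewed, and the job is handed in when it is done.

Besides the shell and the picture viewer there is one more tool, called after "Request:" by a JSON object that holds its "name" and its "arguments", one argument or row to a line. arm_command: Moves the arm, as the interface text tells. Its arguments: {"type":"object","properties":{"plan":{"type":"array","items":{"type":"array","items":{"type":"number"}}}},"required":["plan"]}

```bash
mkdir -p pics; ls
python3 - <<'E'
from rig import env
import cv2
print({k:(v if not hasattr(v,'round') else v.round(3)) for k,v in env.sense().items()})
for n in ["scene","side","wrist"]:
    im=env.get_image(n)
    print(n,im["intrinsics"],im["R"].round(3),im["t"].round(3))
    cv2.imwrite(f"pics/{n}0.png",im["color"][:,:,::-1])
E
```

```text
pics
{'time_s': 0.0, 'qpos': array([-0.068,  0.412, -0.013,  1.597,  0.006,  1.134, -0.082]), 'dq': array([-0.001, -0.   , -0.001, -0.001, -0.   ,  0.   , -0.001]), 'tau': array([-0.0000e+00, -5.8796e+01,  6.4200e-01, -2.9107e+01, -5.4000e-02,
        1.8000e-02,  0.0000e+00]), 'eef_pos': array([ 0.624, -0.   ,  0.19 ]), 'tcp_rot': array([-1.571e+00,  1.000e-03,  1.000e-03]), 'ft_force': array([-0.347, -0.679,  0.329]), 'ft_torque': array([ 0.016, -0.035, -0.013]), 'opening': 0.0879606387838869}
scene [[433.60166184   0.         282.75784913]
 [  0.         433.60166184 208.96651683]
 [  0.           0.           1.        ]] [[-0.776  0.63   0.014]
 [ 0.382  0.488 -0.785]
 [-0.501 -0.604 -0.62 ]] [ 0.351 -0.223  1.4  ]
side [[430.85774995   0.         277.28697337]
 [  0.         430.85774995 213.95870948]
 [  0.           0.           1.        ]] [[-0.998 -0.055 -0.018]
 [-0.024  0.671 -0.741]
 [ 0.053 -0.739 -0.672]] [ 0.537 -0.01   1.034]
wrist [[290.84541395   0.         286.9375804 ]
 [  0.         290.84541395 211.73961905]
 [  0.           0.           1.        ]] [[ 1.    -0.002 -0.   ]
 [-0.001 -0.953  0.303]
 [-0.001 -0.303 -0.953]] [-0.624 -0.036  0.392]
```

View pics/scene0.png

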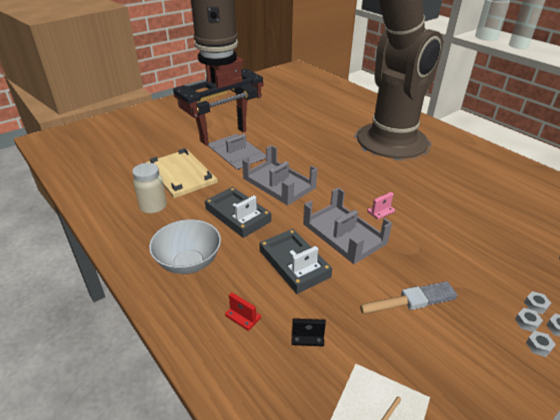

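View pics/side0.png

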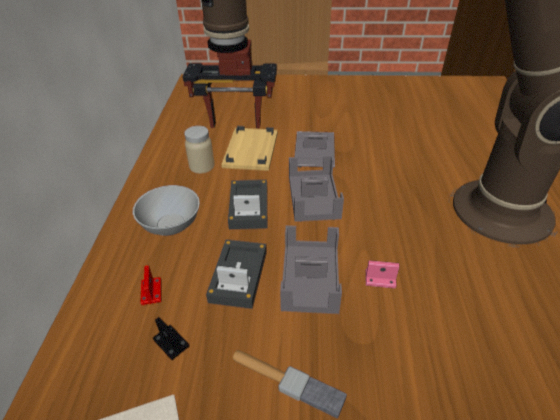

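View pics/wrist0.png

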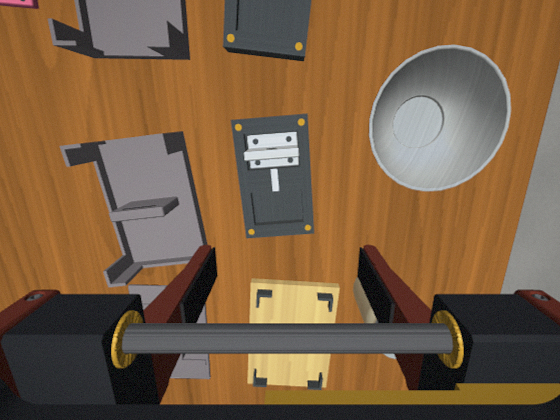

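The scene camera shows two dark moulds with one bare casting each, at about (240,210) and (295,260). There are two grey trays at (280,178) and (346,225), the cover at (237,150) and the pallet at (183,172). Three look-alikes stand outside the moulds: red (242,312), black (308,332) and pink (382,206). I'll crop in on the moulds to confirm.

```bash
cat > h.py <<'E'
import numpy as np, cv2
from scipy.optimize import minimize
from scipy.spatial.transform import Rotation as Rot
def box(x0,x1,y0,y1,z0,z1): return np.array([[x,y,z] for x in(x0,x1) for y in(y0,y1) for z in(z0,z1)])/1000
def cb(cx,cy,w,d,z0,z1): return box(cx-w/2,cx+w/2,cy-d/2,cy+d/2,z0,z1)
def feet(): return [np.vstack([cb(sx*69,sy*39,10,10,0,0),cb(sx*69,sy*39,20,20,12,12)]) for sx in(1,-1) for sy in(1,-1)]
def lpost(ix,iy,t,L,z0,z1):
    o=[]
    for sx in(1,-1):
        for sy in(1,-1):
            o.append(box(*sorted((sx*ix,sx*(ix+t))),*sorted((sy*(iy+t-L),sy*(iy+t))),z0,z1))
            o.append(box(*sorted((sx*(ix+t-L),sx*(ix+t))),*sorted((sy*iy,sy*(iy+t))),z0,z1))
    return o
def frame(z0,z1): # lips
    return [box(-85,85,s*51 if s>0 else -55,55 if s>0 else -51,z0,z1) for s in(1,-1)]+[box(81 if s>0 else -85,85 if s>0 else -81,-55,55,z0,z1) for s in(1,-1)]
M={}
M['tray']=feet()+[box(-85,85,-55,55,12,17),box(-6,6,-32,32,17,67)]+frame(17,30)+lpost(81,51,4,20,17,74)
M['cover']=feet()+[box(-85,85,-55,55,12,18),box(-6,6,-32,32,18,60)]
M['pallet']=[box(-95,95,-65,65,0,12)]+lpost(81,51,4,20,12,26)
M['mould']=[box(-75,75,-45,45,0,28)]
M['casting']=[box(-20,20,-30,30,0,10),box(-5,5,-30,30,0,50)]
CLS={'tray':'tray_a','cover':'cover','pallet':'pallet','mould':'mould_a','casting':'casting_1'}
def proj(P,im):
    c=P@im['R'].T+im['t']; u=c@im['intrinsics'].T
    return u[:,:2]/u[:,2:]
def tf(P,x,y,z,yaw):
    c,s=np.cos(yaw),np.sin(yaw); return P@np.array([[c,s,0],[-s,c,0],[0,0,1]])+[x,y,z]
def mask(m,x,y,z,yaw,im,S=4):
    o=np.zeros((420*S,560*S),np.uint8)
    for P in M[m]:
        p=proj(tf(P,x,y,z,yaw),im)
        h=cv2.convexHull(((p*S+(S-1)/2)).astype(np.float32).round().astype(np.int32))
        cv2.fillConvexPoly(o,h,1)
    return cv2.resize(o.astype(np.float32),(560,420),interpolation=cv2.INTER_AREA)
def pix2w(u,v,z,im):
    d=im['R'].T@np.linalg.inv(im['intrinsics'])@[u,v,1]; o=-im['R'].T@im['t']
    return o+d*(z-o[2])/d[2]
def fit(m,z,obs,x0,y0,yaw0,valid=None):
    """obs: list of (im, region)"""
    def cost(p):
        c=0
        for i,(im,r) in enumerate(obs):
            mm=mask(m,p[0]/1000,p[1]/1000,z,p[2]/100,im)
            v=1 if valid is None or valid[i] is None else valid[i]
            inter=(np.minimum(mm,r)*v).sum(); un=(np.maximum(mm,r)*v).sum()
            c+=1-inter/un
        return c/len(obs)
    best=None
    for dy in (0,):
        r=minimize(cost,[x0*1000,y0*1000,yaw0*100],method='Nelder-Mead',options=dict(initial_simplex=np.array([[x0*1000,y0*1000,yaw0*100]]*4)+np.array([[0,0,0],[12,0,0],[0,12,0],[0,0,15]]),xatol=.1,fatol=1e-4,maxiter=150))
    return r.x[0]/1000,r.x[1]/1000,r.x[2]/100,1-r.fun
E
python3 - <<'E'
from rig import env
import cv2
from h import *
for n in ["scene","side","wrist"]:
    im=env.get_image(n)
    for m,q in CLS.items():
        for s in env.silhouettes(q,n):
            e=s['extent']; w=pix2w(e[0],e[1],.02,im)
            print(n,m,round(s['p'],2),np.round(e),w.round(3),int(s['region'].sum()))
a=cv2.imread('pics/scene0.png')[170:300,195:345]; cv2.imwrite('pics/c1.png',cv2.resize(a,None,fx=5,fy=4.6,interpolation=cv2.INTER_CUBIC)[:600,:800])
a=cv2.imread('pics/side0.png')[170:310,200:350]; cv2.imwrite('pics/c2.png',cv2.resize(a,None,fx=4.2,fy=4.2,interpolation=cv2.INTER_CUBIC))
E
```

```text
scene tray 0.91 [281. 178.  74.  55.] [ 0.436 -0.027  0.02 ] 2279
scene tray 0.56 [346. 228.  90.  79.] [0.447 0.231 0.02 ] 3229
scene cover 0.76 [237. 153.  56.  35.] [ 0.458 -0.21   0.02 ] 1057
scene pallet 0.69 [183. 172.  68.  49.] [ 0.633 -0.217  0.02 ] 1904
scene pallet 0.64 [245. 206.  21.  28.] [0.587 0.015 0.02 ] 455
scene mould 0.86 [235. 212.  65.  47.] [0.618 0.019 0.02 ] 1450
scene mould 0.76 [296. 264.  75.  58.] [0.617 0.247 0.02 ] 2098
scene mould 0.31 [280. 175.  77.  54.] [ 0.43  -0.038  0.02 ] 2272
scene casting 0.84 [245. 207.  24.  30.] [0.588 0.019 0.02 ] 448
scene casting 0.75 [380. 207.  23.  30.] [0.321 0.227 0.02 ] 430
scene casting 0.66 [306. 262.  27.  27.] [0.596 0.256 0.02 ] 532
scene casting 0.64 [243. 311.  39.  35.] [0.778 0.28  0.02 ] 766
scene casting 0.64 [183. 245.  71.  57.] [0.778 0.046 0.02 ] 3074
scene casting 0.55 [309. 331.  35.  32.] [0.708 0.392 0.02 ] 998
side tray 0.86 [313. 268.  59.  89.] [0.453 0.217 0.02 ] 4304
side tray 0.84 [317. 188.  55.  69.] [ 0.44  -0.046  0.02 ] 2644
side cover 0.68 [314. 149.  39.  36.] [ 0.448 -0.216  0.02 
[... 206 characters left out ...]
asting 0.89 [169. 337.  34.  43.] [0.709 0.389 0.02 ] 761
side casting 0.77 [231. 281.  34.  24.] [0.616 0.258 0.02 ] 684
side casting 0.73 [152. 286.  23.  43.] [0.772 0.276 0.02 ] 633
side casting 0.66 [382. 272.  30.  28.] [0.314 0.223 0.02 ] 780
side casting 0.55 [247. 203.  25.  22.] [0.61 0.02 0.02] 527
wrist tray 0.83 [132. 208. 147. 153.] [ 0.421 -0.027  0.02 ] 12643
wrist pallet 0.77 [291. 331.  92. 105.] [ 0.63  -0.223  0.02 ] 6278
wrist mould 0.65 [271. 177.  80. 126.] [0.604 0.014 0.02 ] 7226
wrist mould 0.57 [266.  32.  88.  58.] [0.602 0.174 0.02 ] 4757
wrist casting 0.98 [274. 148.  53.  36.] [0.608 0.049 0.02 ] 1570
wrist casting 0.64 [19.  6. 38. 12.] [0.337 0.199 0.02 ] 276
```

View pics/c1.png

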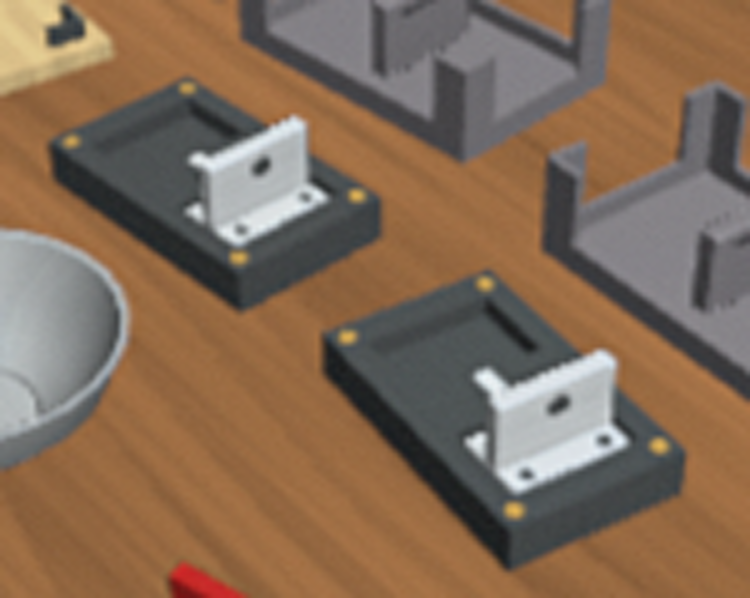

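View pics/c2.png

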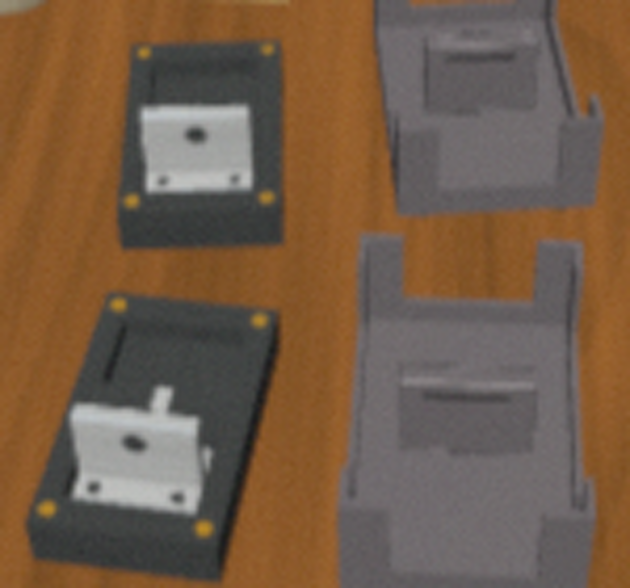

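Each mould holds one bare-aluminium casting: scene (246,207) in the near mould and (305,262) in the far one. The other cavity of each is empty. The small white bar lies on the land between the cavities, like a runner. The red (243,311), black (309,331) and pink (380,207) look-alikes all stand outside the moulds. Next I'll fit poses.

```bash
cat > loc.py <<'E'
from rig import env
from h import *
def gather(cams):
    ims={n:env.get_image(n) for n in cams}
    return ims
def region_near(n,q,im,x,y,z,rad=.06,pmin=.3):
    c=None
    for s in env.silhouettes(q,n):
        if s['p']<pmin: continue
        w=pix2w(s['extent'][0],s['extent'][1],z,im)
        d=np.hypot(w[0]-x,w[1]-y)
        if d<rad and (c is None or d<c[0]): c=(d,s['region'].astype(np.float32))
    return None if c is None else c[1]
def locate(m,x,y,yaw,z=0,cams=('scene','side'),zc=.02,ims=None,rad=.06,verbose=True):
    ims=ims or gather(cams); obs=[];names=[]
    for n in cams:
        r=region_near(n,CLS[m],ims[n],x,y,z+zc,rad)
        if r is not None: obs.append((ims[n],r)); names.append(n)
    r=fit(m,z,obs,x,y,yaw)
    if verbose: 
        print(m,names,'xy mm',np.round(np.array(r[:2])*1000,1),'yaw deg',round(np.degrees(r[2]),1),'iou',round(r[3],3))
        if len(obs)>1:
            for o,n in zip(obs,names):
                q=fit(m,z,[o],r[0],r[1],r[2]); print('   ',n,np.round(np.array(q[:2])*1000,1),round(np.degrees(q[2]),1),round(q[3],3))
    return r
E
python3 - <<'E'
from loc import *
ims=gather(('scene','side','wrist'))
h=np.pi/2
C=('scene','side')
locate('tray',.437,-.036,h,ims=ims)
locate('tray',.449,.225,h,ims=ims)
locate('cover',.453,-.215,h,ims=ims)
locate('pallet',.632,-.22,h,ims=ims)
locate('pallet',.632,-.22,h,ims=ims,cams=('wrist',))
locate('mould',.61,.02,h,ims=ims)
locate('mould',.61,.245,h,ims=ims)
locate('mould',.61,.02,h,ims=ims,cams=('wrist',))
locate('casting',.605,.04,h,z=.016,ims=ims,zc=.02,cams=('scene','side','wrist'))
locate('casting',.605,.27,h,z=.016,ims=ims,zc=.02)
E
```

```text
tray ['scene', 'side'] xy mm [449.1 -22.8] yaw deg 96.6 iou 0.948
    scene [447.4 -22. ] 97.3 0.938
    side [449.6 -22.5] 96.3 0.968
tray ['scene', 'side'] xy mm [457.2 233.8] yaw deg 89.0 iou 0.967
    scene [456.6 233.3] 88.7 0.967
    side [457.5 233.7] 89.2 0.97
cover ['scene', 'side'] xy mm [ 444.  -236.8] yaw deg 87.8 iou 0.851
    scene [ 443.8 -236.4] 87.6 0.91
    side [ 444.  -237.1] 88.1 0.794
pallet ['scene', 'side'] xy mm [ 627.1 -242.6] yaw deg 85.9 iou 0.923
    scene [ 625.1 -241.8] 84.0 0.907
    side [ 627.9 -244.3] 86.4 0.95Traceback (most recent call last):
  File "<stdin>", line 9, in <module>
  File "loc.py", line 19, in locate
    r=fit(m,z,obs,x,y,yaw)
  File "h.py", line 50, in fit
    r=minimize(cost,[x0*1000,y0*1000,yaw0*100],method='Nelder-Mead',options=dict(initial_simplex=np.array([[x0*1000,y0*1000,yaw0*100]]*4)+np.array([[0,0,0],[12,0,0],[0,12,0],[0,0,15]]),xatol=.1,fatol=1e-4,maxiter=150))
    res = _minimize_neldermead(fun, x0, args, callback, bounds=bounds,
                               **options)
    fsim[k] = func(sim[k])
              ~~~~^^^^^^^^
    fx = function(np.copy(x), *(wrapper_args + args))
  File "h.py", line 47, in cost
    return c/len(obs)
           ~^~~~~~~~~
ZeroDivisionError: division by zero
```

Run:
```python
from loc import *
ims=gather(('scene','side','wrist'))
h=np.pi/2
locate('mould',.61,.02,h,ims=ims)
locate('mould',.61,.245,h,ims=ims)
locate('casting',.605,.04,h,z=.016,ims=ims,zc=.02,cams=('scene','side','wrist'))
locate('casting',.605,.27,h,z=.016,ims=ims,zc=.02)
locate('pallet',.632,-.23,h,ims=ims,cams=('wrist','side'))
```

```text
mould ['scene', 'side'] xy mm [607.8   9.6] yaw deg 94.8 iou 0.738
    scene [607.8   9.6] 94.8 0.77
    side [607.6  10. ] 94.8 0.706
mould ['scene', 'side'] xy mm [606.  227.7] yaw deg 83.2 iou 0.733
    scene [606.  227.7] 83.2 0.748
    side [605.9 227.7] 83.5 0.72
casting ['scene', 'side', 'wrist'] xy mm [605.6  46.7] yaw deg 94.2 iou 0.838
    scene [602.  40.] 99.9 0.816
    side [606.7  40.7] 98.3 0.832
    wrist [606.   47.5] 94.6 0.944
casting ['scene', 'side'] xy mm [609.  263.4] yaw deg 87.5 iou 0.824
    scene [607.  261.3] 85.3 0.816
    side [609.  263.6] 87.5 0.836
pallet ['wrist', 'side'] xy mm [ 627.9 -242.7] yaw deg 85.8 iou 0.829
    wrist [ 627.7 -241.7] 85.9 0.7
    side [ 627.8 -243.3] 85.1 0.966
```

```bash
cat > go.py <<'E'
from rig import env
from h import *
def go(x,y,z,yawdeg=None):
    s=env.sense(); R=Rot.from_rotvec(s['tcp_rot']).as_matrix(); 
    d=R.T@(np.array([x,y,z])-1000*s['eef_pos'])
    yaw=np.degrees(np.arctan2(R[1,0],R[0,0]))
    t=0
    if yawdeg is not None:
        t=-((yawdeg-yaw+90)%180-90)
    print('now',(1000*s['eef_pos']).round(1),'yaw',yaw.round(1),'down',R[:,1].round(3),'| shift',d.round(1),'turn',round(np.radians(t),3),'q7',s['qpos'][6].round(2),'F',s['ft_force'].round(1),'op',round(s['opening']*1000,1),'t',round(s['time_s'],2))
E
python3 -c "
from go import *
go(449,-23,190,96.5)"
```

```text
now [625.   -0.  190.6] yaw -0.0 down [ 0. -0. -1.] | shift [-176.     0.6  -23. ] turn 1.457 q7 -0.08 F [-0.1  0.3  0.4] op 87.8 t 2.35
```

Request:
{"name": "arm_command", "arguments": {
  "plan": [
    [-44,0,-6,0.18,-1],
    [-88,0,-12,0.36,-1],
    [-132,0,-18,0.54,-1],
    [-176,0,-23,0.72,-1],
    [-176,0,-23,0.9,-1],
    [-176,0,-23,1.08,-1],
    [-176,0,-23,1.26,-1],
    [-176,0,-23,1.44,-1],
    [-176,0,-23,1.457,-1],
    [-176,0,-23,1.457,-1]
  ]
}}

```text
time_s: 3.6
eef_pos: [0.449, -0.0229, 0.1906]
tcp_rot: [-1.262, 1.122, -1.122]
ft_force: [-0.1, -0.0, -0.0]
opening: 0.0877
```

Run:
```python
from go import *
from loc import *
ims=gather(('scene','side','wrist'))
cv2.imwrite('pics/w1.png',ims['wrist']['color'][:,:,::-1])
go(449,-23,33,96.5)
locate('tray',.449,-.023,np.radians(96.5),ims=ims,cams=('scene','side','wrist'))
```

```text
now [449.  -23.  190.6] yaw -83.4 down [ 0.  0. -1.] | shift [ -0.  157.6  -0. ] turn 0.002 q7 -1.49 F [ 0.1  0.2 -0.2] op 87.8 t 3.75
tray ['scene', 'side', 'wrist'] xy mm [449.9 -21.7] yaw deg 96.2 iou 0.963
    scene [449.3 -22.9] 96.1 0.961
    side [449.5 -22.4] 96.4 0.966
    wrist [450.2 -20.7] 96.6 0.981
```

View pics/w1.png

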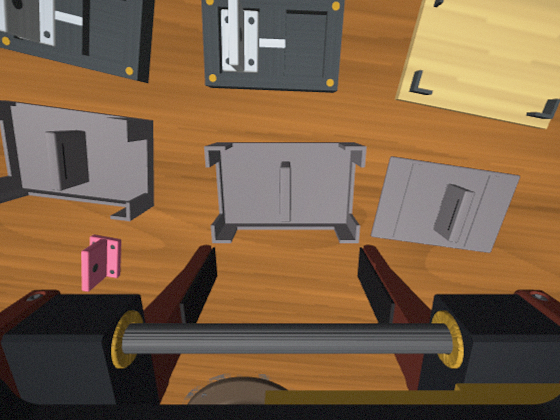

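The wrist view shows the tray's spine at about (286,192), centred between the fingers, and the cover to the right at (445,205). I'll go down and grip.

Request:
{"name": "arm_command", "arguments": {
  "plan": [
    [-1,45,1,0,-1],
    [-1,90,1,0,-1],
    [-1,125,1,0,-1],
    [-1,148,1,0,-1],
    [-1,158,1,0,-1],
    [-1,158,1,0,-1],
    [-1,158,1,0,1],
    [-1,158,1,0,1],
    [-1,158,1,0,1],
    [-1,158,1,0,1]
  ]
}}

```text
time_s: 5.15
eef_pos: [0.45, -0.0219, 0.0328]
tcp_rot: [-1.261, 1.124, -1.124]
ft_force: [-0.7, 0.5, 0.2]
opening: 0.0513
```

```bash
python3 -c "
from go import *
go(449,-23,190,90)"
```

```text
now [450.  -21.9  32.8] yaw -83.4 down [ 0.  0. -1.] | shift [   1.  -157.2   -1.1] turn 0.115 q7 -1.44 F [-0.7  0.5  0.2] op 51.3 t 5.15
```

Request:
{"name": "arm_command", "arguments": {
  "plan": [
    [0,0,0,0,1],
    [0,0,0,0,1],
    [0,0,0,0,1],
    [0,0,0,0,1],
    [0,0,0,0,1],
    [0,0,0,0,1],
    [0,-15,0,0,1],
    [0,-50,0,0,1],
    [0,-100,0,0,1],
    [0,-100,0,0,1]
  ]
}}

```text
time_s: 6.4
eef_pos: [0.4523, -0.022, 0.1357]
tcp_rot: [-1.256, 1.12, -1.128]
ft_force: [0.7, -0.2, -3.0]
opening: 0.0109
```

Run:
```python
from go import *
from loc import *
ims=gather(('scene','side','wrist'))
cv2.imwrite('pics/w2.png',ims['wrist']['color'][:,:,::-1])
s=env.sense(); p=s['eef_pos']
go(627.5,-242.5,132,85.7)
zt=p[2]-.033
locate('tray',p[0],p[1],np.radians(96.5),z=zt,ims=ims,cams=('scene','side','wrist'))
locate('pallet',.627,-.242,np.radians(85.7),ims=ims,cams=('scene','side','wrist'))
```

```text
now [449.  -22.  131.7] yaw -83.4 down [-0.001 -0.    -1.   ] | shift [239.5  -0.5 152.1] turn 0.19 q7 -1.48 F [-0.   0.4 -3.7] op 11.0 t 6.55
tray ['scene', 'side', 'wrist'] xy mm [450.  -26.2] yaw deg 96.2 iou 0.838
    scene [445.9 -31.4] 98.4 0.911
    side [449.4 -28.4] 96.2 0.881
    wrist [450.3 -22.2] 96.4 0.825
pallet ['scene', 'side'] xy mm [ 627.2 -243.7] yaw deg 85.6 iou 0.935
    scene [ 626.1 -244.3] 84.0 0.91
    side [ 627.5 -243.1] 86.1 0.967
```

View pics/w2.png

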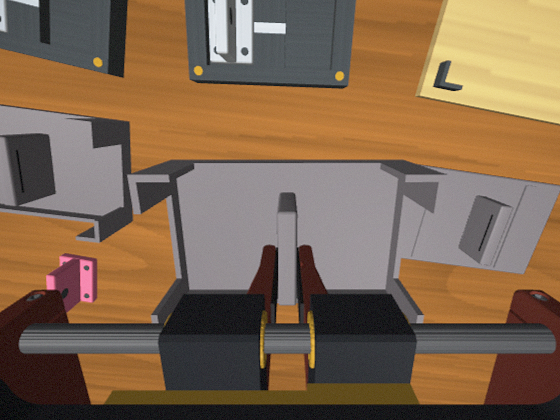

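The tray is gripped (11 mm opening) and level in the wrist view. I'll carry it over the pallet.

Request:
{"name": "arm_command", "arguments": {
  "plan": [
    [20,-10,12,0.0,1],
    [60,-15,38,0.04,1],
    [105,-15,67,0.08,1],
    [150,-15,96,0.12,1],
    [195,-15,125,0.16,1],
    [225,-10,143,0.19,1],
    [237,-5,151,0.19,1],
    [240,-1,152,0.19,1],
    [240,-1,152,0.19,1],
    [240,-1,152,0.19,1]
  ]
}}

```text
time_s: 8.1
eef_pos: [0.6278, -0.2417, 0.1332]
tcp_rot: [-1.174, 1.264, -1.263]
ft_force: [-0.3, -1.0, -2.8]
opening: 0.0111
```

Run:
```python
from go import *
from loc import *
ims=gather(('scene','side','wrist'))
for n in ims: cv2.imwrite(f'pics/{n}3.png',ims[n]['color'][:,:,::-1])
s=env.sense(); p=s['eef_pos']
go(627.5,-242.5,54,85.7)
zt=p[2]-.033
locate('tray',p[0],p[1],np.radians(85.7),z=zt,ims=ims,cams=('scene','side','wrist'),zc=.03)
```

```text
now [ 628.  -242.3  133.5] yaw -94.3 down [-0. -0. -1.] | shift [ 0.2 79.5 -0.5] turn 0.0 q7 -1.22 F [ 0.2  0.5 -3. ] op 10.9 t 8.25
tray ['scene', 'side', 'wrist'] xy mm [ 628.3 -242.5] yaw deg 85.8 iou 0.868
    scene [ 627.4 -243.2] 85.7 0.881
    side [ 627.  -244.4] 86.4 0.917
    wrist [ 628.6 -242.5] 85.6 0.823
```

View pics/wrist3.png

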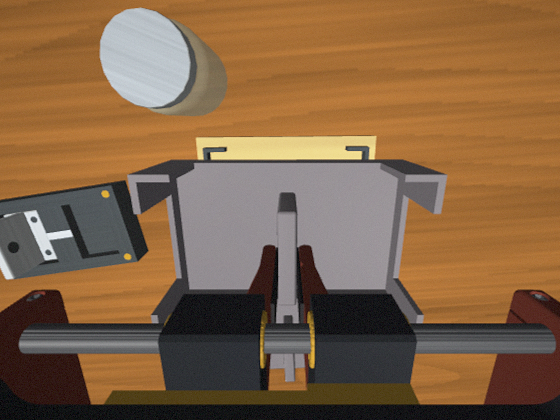

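View pics/side3.png

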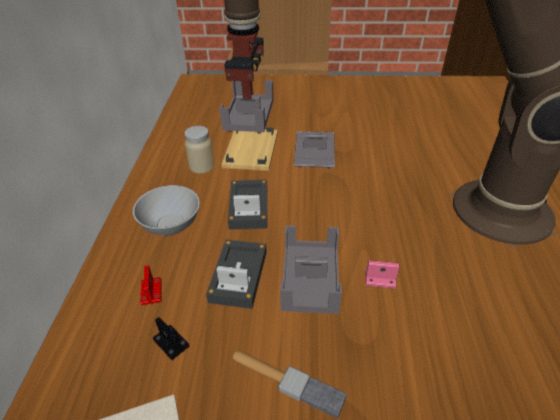

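Request:
{"name": "arm_command", "arguments": {
  "plan": [
    [0,25,-1,0,1],
    [0,50,-1,0,1],
    [0,65,-1,0,1],
    [0,70,-1,0,1],
    [0,74,-1,0,1],
    [0,78,-1,0,1],
    [0,81,-1,0,1],
    [0,84,-1,0,1],
    [0,84,-1,0,1],
    [0,84,-1,0,1]
  ]
}}

```text
time_s: 9.65
eef_pos: [0.627, -0.2427, 0.0493]
tcp_rot: [-1.173, 1.264, -1.264]
ft_force: [1.2, -0.1, -2.1]
opening: 0.011
```

Run:
```python
from go import *
go(627.5,-242.5,46.5,85.7)
```

```text
now [ 627.  -242.7   49.3] yaw -94.3 down [-0. -0. -1.] | shift [-0.3  2.8  0.4] turn 0.0 q7 -1.2 F [ 1.2 -0.1 -2.1] op 11.0 t 9.65
```

Request:
{"name": "arm_command", "arguments": {
  "plan": [
    [0,2,0,0,1],
    [0,3,0,0,1],
    [0,3,0,0,1],
    [0,3,0,0,-0.2],
    [0,3,0,0,-0.2],
    [0,3,0,0,-0.2],
    [0,3,0,0,-0.2],
    [0,-20,0,0,-0.2],
    [0,-60,0,0,-0.2],
    [0,-100,0,0,-0.2]
  ]
}}

```text
time_s: 10.9
eef_pos: [0.6269, -0.2427, 0.1502]
tcp_rot: [-1.174, 1.265, -1.264]
ft_force: [0.1, 0.2, 0.0]
opening: 0.0526
```

Run:
```python
from go import *
from loc import *
go(605,46,190,94.7)
ims=gather(('scene','side','wrist'))
for n in ims: cv2.imwrite(f'pics/{n}4.png',ims[n]['color'][:,:,::-1])
locate('tray',.6275,-.2425,np.radians(85.7),z=.014,ims=ims,cams=('scene','side','wrist'),zc=.03)
locate('cover',.444,-.237,np.radians(88),ims=ims)
```

```text
now [ 626.9 -242.7  150.2] yaw -94.3 down [-0.001 -0.    -1.   ] | shift [-286.2  -39.8  -43.5] turn -0.157 q7 -1.22 F [0.1 0.2 0. ] op 52.6 t 10.9
tray ['scene', 'side', 'wrist'] xy mm [ 627.1 -244.4] yaw deg 85.6 iou 0.946
    scene [ 626.9 -247.3] 85.0 0.947
    side [ 626.9 -245.9] 85.9 0.945
    wrist [ 627.9 -243.1] 85.8 0.972
cover ['scene', 'side'] xy mm [ 444.2 -235. ] yaw deg 88.0 iou 0.935
    scene [ 443.9 -235.1] 87.4 0.94
    side [ 444.5 -233.6] 87.8 0.934
```

View pics/wrist4.png

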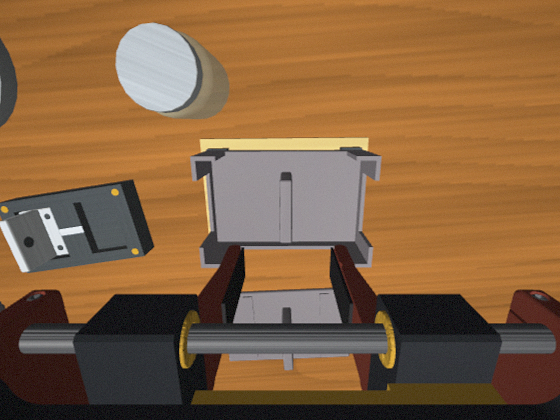

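View pics/side4.png

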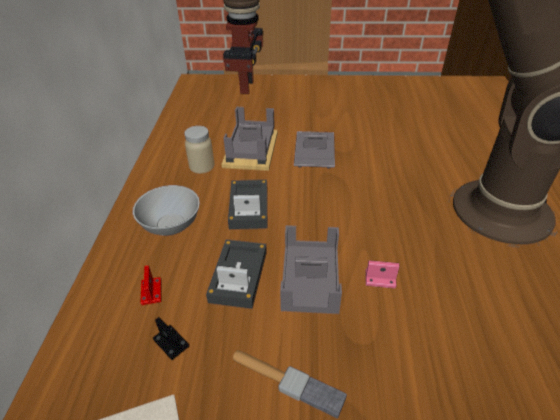

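The tray sits inside the pallet's corner angles (wrist 285,200; side 250,140). Next is the casting in the near mould.

Request:
{"name": "arm_command", "arguments": {
  "plan": [
    [-40,-10,-6,0,-0.2],
    [-90,-20,-14,-0.03,-0.2],
    [-140,-30,-21,-0.07,-0.2],
    [-190,-35,-29,-0.1,-0.2],
    [-235,-40,-36,-0.13,-0.2],
    [-270,-40,-41,-0.157,-0.2],
    [-284,-40,-43,-0.157,-0.2],
    [-286,-40,-43.5,-0.157,-0.2],
    [-286,-40,-43.5,-0.157,-0.2],
    [-286,-40,-43.5,-0.157,-0.2]
  ]
}}

```text
time_s: 12.55
eef_pos: [0.6046, 0.0442, 0.1879]
tcp_rot: [-1.248, 1.153, -1.149]
ft_force: [0.5, 0.8, -0.3]
opening: 0.0528
```

Run:
```python
from go import *
from loc import *
ims=gather(('wrist','scene','side'))
for n in ['wrist']: cv2.imwrite(f'pics/{n}5.png',ims[n]['color'][:,:,::-1])
go(605,46,38,94.7)
locate('casting',.605,.046,np.radians(94.7),z=.016,ims=ims,cams=('wrist',),zc=.02)
locate('mould',.608,.01,np.radians(94.7),ims=ims,cams=('wrist',),zc=.02)
```

```text
now [604.5  45.1 188. ] yaw -85.4 down [-0.003  0.    -1.   ] | shift [ -0.8 150.    0.9] turn -0.001 q7 -1.57 F [0.7 0.7 0.1] op 52.7 t 12.7Traceback (most recent call last):
  File "<stdin>", line 6, in <module>
  File "loc.py", line 19, in locate
    r=fit(m,z,obs,x,y,yaw)
  File "h.py", line 50, in fit
    r=minimize(cost,[x0*1000,y0*1000,yaw0*100],method='Nelder-Mead',options=dict(initial_simplex=np.array([[x0*1000,y0*1000,yaw0*100]]*4)+np.array([[0,0,0],[12,0,0],[0,12,0],[0,0,15]]),xatol=.1,fatol=1e-4,maxiter=150))
    res = _minimize_neldermead(fun, x0, args, callback, bounds=bounds,
                               **options)
    fsim[k] = func(sim[k])
              ~~~~^^^^^^^^
    fx = function(np.copy(x), *(wrapper_args + args))
  File "h.py", line 47, in cost
    return c/len(obs)
           ~^~~~~~~~~
ZeroDivisionError: division by zero
```

View pics/wrist5.png

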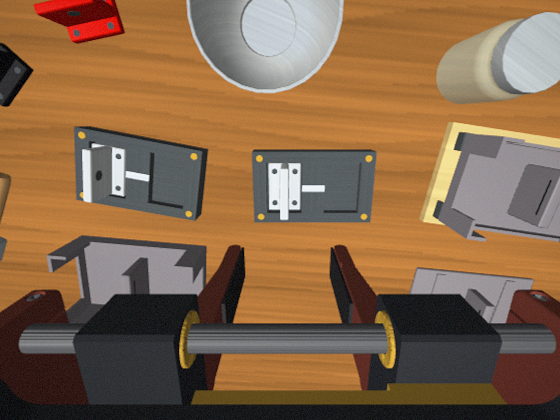

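The rib shows at column 285, centred between the fingers, with the base at (284,185). Descending.

Request:
{"name": "arm_command", "arguments": {
  "plan": [
    [-0.5,50,1,0,-0.2],
    [-0.5,95,1,0,-0.2],
    [-0.5,125,1,0,-0.2],
    [-0.5,142,1,0,-0.2],
    [-0.5,149,1,0,-0.2],
    [-0.5,149,1,0,1],
    [-0.5,149,1,0,1],
    [-0.5,149,1,0,1],
    [-0.5,149,1,0,1],
    [-0.5,149,1,0,1]
  ]
}}

```text
time_s: 14.0
eef_pos: [0.6052, 0.046, 0.0393]
tcp_rot: [-1.248, 1.151, -1.148]
ft_force: [-0.3, 0.2, -0.2]
opening: 0.0061
```

Request:
{"name": "arm_command", "arguments": {
  "plan": [
    [0,0,0,0,1],
    [0,0,0,0,1],
    [0,0,0,0,1],
    [0,-8,0,0,1],
    [0,-20,0,0,1],
    [0,-45,0,0,1],
    [0,-85,0,0,1],
    [0,-110,0,0,1],
    [0,-120,0,0,1],
    [0,-120,0,0,1]
  ]
}}

```text
time_s: 15.25
eef_pos: [0.6057, 0.0461, 0.1599]
tcp_rot: [-1.247, 1.151, -1.148]
ft_force: [-0.6, 0.0, 0.2]
opening: 0.0006
```

Run:
```python
from go import *
from loc import *
ims=gather(('wrist','scene','side'))
for n in ['wrist','scene']: cv2.imwrite(f'pics/{n}6.png',ims[n]['color'][:,:,::-1])
p=env.sense()['eef_pos']
th=np.radians(85.8)
for k in (43,-43): go(627.3+k*np.cos(th),-243.5+k*np.sin(th),160,85.8)
locate('casting',p[0],p[1],np.radians(94.7),z=p[2]-.022,ims=ims,cams=('scene','side','wrist'),zc=.02)
```

```text
now [604.7  45.9 158.1] yaw -85.4 down [-0.004  0.    -1.   ] | shift [247.8  -2.1   5.7] turn 0.154 q7 -1.57 F [-0.1  0.3  0.1] op 0.5 t 15.4
now [604.7  45.9 158.1] yaw -85.4 down [-0.004  0.    -1.   ] | shift [332.8  -2.1  -7.5] turn 0.154 q7 -1.57 F [-0.1  0.3  0.1] op 0.5 t 15.4
casting ['wrist'] xy mm [625.8  45.6] yaw deg 92.5 iou 0.404
```

View pics/wrist6.png

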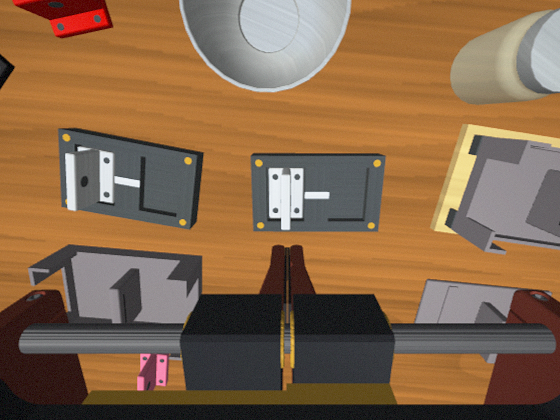

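The fingers closed to zero and the casting is still in the mould (wrist 286,195), so the grasp missed. I'll overlay the models on the picture to find out why.

```bash
cat > ov.py <<'E'
from loc import *
EDG=[(0,1),(0,2),(0,4),(1,3),(1,5),(2,3),(2,6),(3,7),(4,5),(4,6),(5,7),(6,7)]
def overlay(im,items,pts=(),S=1):
    a=cv2.resize(im['color'][:,:,::-1],None,fx=S,fy=S,interpolation=cv2.INTER_CUBIC).copy()
    cols=[(0,255,0),(255,255,0),(0,255,255),(255,0,255)]
    for i,(m,x,y,z,yaw) in enumerate(items):
        for P in M[m]:
            p=proj(tf(P,x,y,z,np.radians(yaw)),im)*S
            for e in EDG: cv2.line(a,*[tuple(int(t) for t in p[k]) for k in e],cols[i%4],1)
    for q in pts:
        p=proj(np.array([q]),im)[0]*S; cv2.circle(a,(int(p[0]),int(p[1])),3,(0,0,255),-1)
    return a
E
python3 - <<'E'
from ov import *
for n in ['wrist','scene','side']:
    im=env.get_image(n); 
    p=env.sense()['eef_pos']
    a=overlay(im,[('casting',.605,.046,.016,94.7),('mould',.608,.010,0,94.7),('casting',.610,.263,.016,84),('mould',.606,.228,0,83.5)],[p,p+[0,0,.019]],3)
    c=proj(np.array([[.605,.04,.03]]),im)[0]*3
    x0=int(max(0,c[0]-300));y0=int(max(0,c[1]-200)); cv2.imwrite(f'pics/ov_{n}.png',a[y0:y0+500,x0:x0+700])
E
```

View pics/ov_wrist.png

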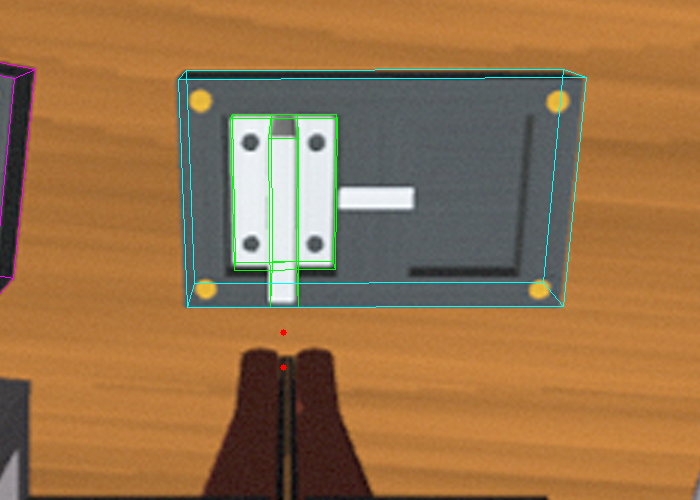

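View pics/ov_side.png

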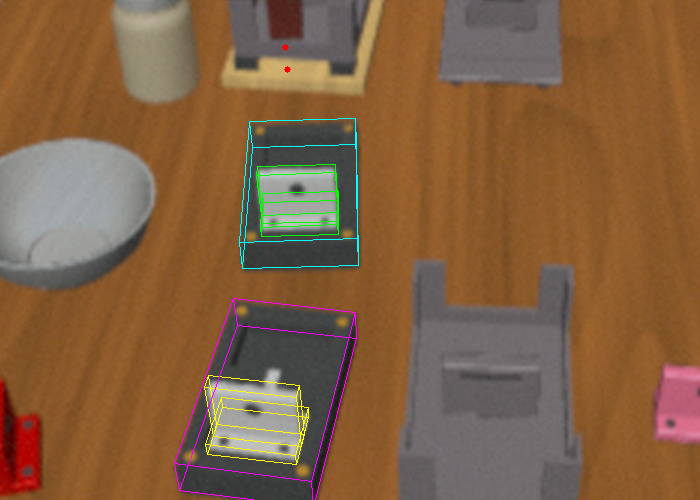

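View pics/ov_scene.png

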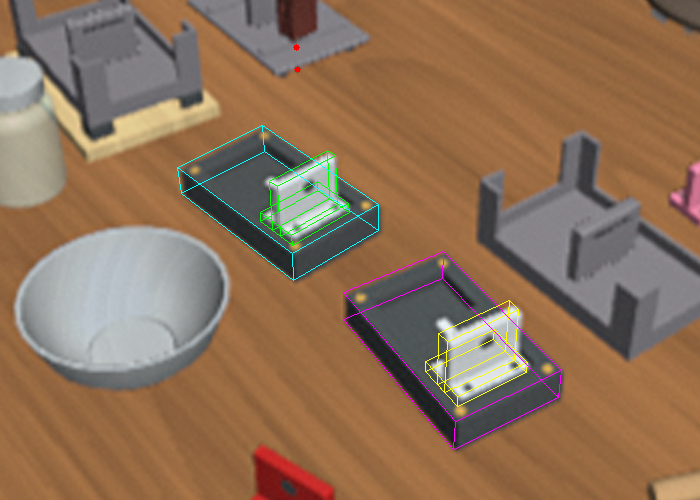

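Run:
```python
from ov import *
out=[]
for n in ['scene','side']:
    im=env.get_image(n); s=env.sense()
    p=s['eef_pos']; print(env.grasp_offset,p)
    c=proj(np.array([p+[0,0,.03]]),im)[0]
    S=8
    a=overlay(im,[],[p+[0,0,k*.01] for k in range(0,7)],S)
    x0=int(max(0,c[0]*S-200));y0=int(max(0,c[1]*S-280)); out.append(a[y0:y0+500,x0:x0+390])
cv2.imwrite('pics/tip.png',np.hstack(out))
# initial image check
```

```text
0.0187 [0.60537521 0.04596867 0.15894597]
0.0187 [0.60542183 0.04597358 0.15906174]
```

View pics/tip.png

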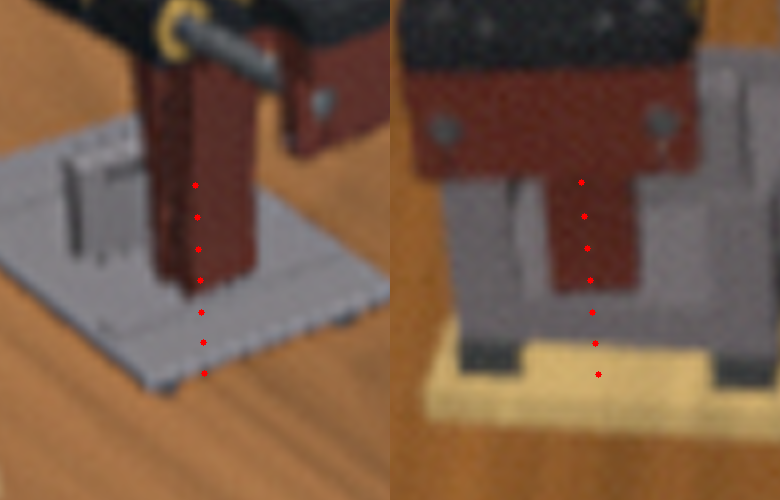

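The finger tips show about 27 mm above the reported TCP in both views. That matches the missed grasp, since the fingers closed just over the rib's top. From here I'll go about 27 mm lower than the reported z suggests.

Request:
{"name": "arm_command", "arguments": {
  "plan": [
    [0,0,0,0,-0.2],
    [0,20,0,0,-0.2],
    [0,45,0,0,-0.2],
    [0,70,0,0,-0.2],
    [0,85,0,0,-0.2],
    [0,105,0,0,-0.2],
    [0,120,0,0,-0.2],
    [0,132,0,0,-0.2],
    [0,140,0,0,-0.2],
    [0,140,0,0,-0.2]
  ]
}}

```text
time_s: 17.05
eef_pos: [0.6048, 0.046, 0.0186]
tcp_rot: [-1.249, 1.152, -1.147]
ft_force: [-1.0, -0.3, -0.1]
opening: 0.0529
```

Run:
```python
from ov import *
out=[]
for n in ['scene','side']:
    im=env.get_image(n); s=env.sense()
    p=s['eef_pos']; print(p,s['opening'],s['ft_force'].round(1))
    c=proj(np.array([p+[0,0,.03]]),im)[0]
    S=6
    a=overlay(im,[('casting',.605,.046,.016,94.7)],[],S)
    x0=int(max(0,c[0]*S-200));y0=int(max(0,c[1]*S-280)); out.append(a[y0:y0+500,x0:x0+390])
cv2.imwrite('pics/tip2.png',np.hstack(out))
```

```text
[0.60513478 0.04600213 0.01910524] 0.052624093653074834 [1.1 0.1 0.9]
[0.6053323  0.04603975 0.01938892] 0.05277161431004086 [ 0.6 -0.5 -0.5]
```

View pics/tip2.png

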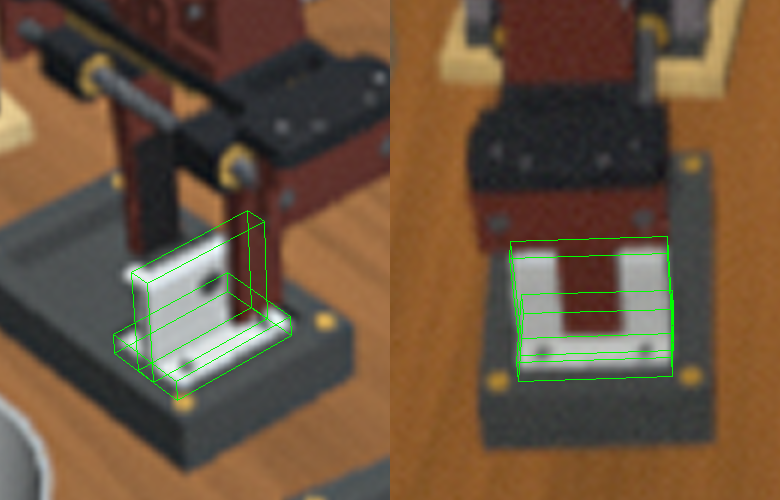

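The fingers now straddle the rib with about 20 mm of overlap. Closing and lifting.

Request:
{"name": "arm_command", "arguments": {
  "plan": [
    [0,0,0,0,1],
    [0,0,0,0,1],
    [0,0,0,0,1],
    [0,0,0,0,1],
    [0,0,0,0,1],
    [0,0,0,0,1],
    [0,0,0,0,1],
    [0,-10,0,0,1],
    [0,-30,0,0,1],
    [0,-60,0,0,1]
  ]
}}

```text
time_s: 18.4
eef_pos: [0.6049, 0.0458, 0.0799]
tcp_rot: [-1.249, 1.152, -1.148]
ft_force: [-0.3, 0.4, -1.0]
opening: 0.0098
```

Run:
```python
from ov import *
from go import *
th=np.radians(85.8)
for k in (43,-43): go(627.3+k*np.cos(th),-243.5+k*np.sin(th),150,85.8)
ims=gather(('wrist','scene','side'))
cv2.imwrite('pics/wrist7.png',ims['wrist']['color'][:,:,::-1])
```

```text
now [604.9  45.8  79.9] yaw -85.4 down [-0.004  0.    -1.   ] | shift [247.7 -70.2   5.3] turn 0.154 q7 -1.55 F [-0.3  0.4 -1. ] op 9.8 t 18.4
now [604.9  45.8  79.9] yaw -85.4 down [-0.004  0.    -1.   ] | shift [332.7 -70.2  -7.9] turn 0.154 q7 -1.55 F [-0.3  0.4 -1. ] op 9.8 t 18.4
```

View pics/wrist7.png

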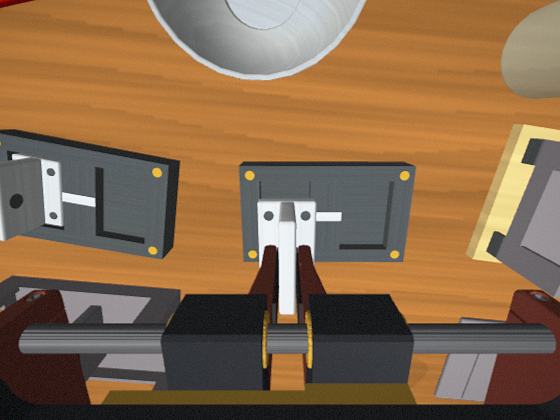

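The casting is held (9.8 mm). I'll carry it to the far bay of the seated tray.

Request:
{"name": "arm_command", "arguments": {
  "plan": [
    [0,-35,0,0,1],
    [40,-70,0,0.02,1],
    [90,-75,-2,0.05,1],
    [140,-75,-3,0.08,1],
    [190,-75,-4,0.11,1],
    [240,-75,-5,0.14,1],
    [290,-75,-6,0.154,1],
    [325,-72,-8,0.154,1],
    [333,-70,-8,0.154,1],
    [333,-70,-8,0.154,1]
  ]
}}

```text
time_s: 19.8
eef_pos: [0.6252, -0.286, 0.1498]
tcp_rot: [-1.172, 1.264, -1.261]
ft_force: [-0.9, 1.1, -1.2]
opening: 0.0098
```

Run:
```python
from ov import *
from go import *
th=np.radians(85.8)
k=-43; go(627.3+k*np.cos(th),-243.5+k*np.sin(th),35,85.8)
ims=gather(('wrist','scene','side'))
p=env.sense()['eef_pos']
cv2.imwrite('pics/wrist8.png',overlay(ims['wrist'],[('tray',.6273,-.2435,.014,85.8),('casting',p[0],p[1],p[2]-.003,85.8)]))
locate('tray',.6273,-.2435,th,z=.014,ims=ims,cams=('wrist','side'),zc=.03)
```

```text
now [ 625.2 -286.   149.8] yaw -94.2 down [-0.     0.002 -1.   ] | shift [  0.7 114.8  -1. ] turn -0.0 q7 -1.15 F [-0.9  1.1 -1.2] op 9.8 t 19.8
tray ['wrist', 'side'] xy mm [ 626.8 -243.2] yaw deg 86.1 iou 0.87
    wrist [ 627.7 -243.1] 85.7 0.809
    side [ 626.1 -245.6] 86.3 0.942
```

View pics/wrist8.png

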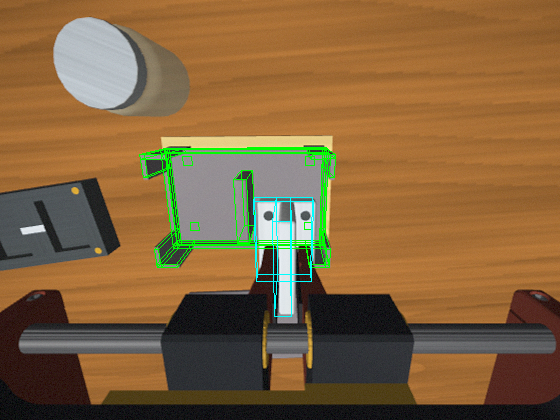

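Tray and casting both line up with their models in the wrist view. Lowering to the bay floor.

Request:
{"name": "arm_command", "arguments": {
  "plan": [
    [0,30,-1,0,1],
    [0,60,-1,0,1],
    [0,85,-1,0,1],
    [0,100,-1,0,1],
    [0,108,-1,0,1],
    [0,113,-1,0,1],
    [0,115,-1,0,1],
    [0,115,-1,0,1],
    [0,115,-1,0,0.4],
    [0,115,-1,0,0.4]
  ]
}}

```text
time_s: 21.3
eef_pos: [0.6258, -0.2847, 0.0368]
tcp_rot: [-1.172, 1.26, -1.262]
ft_force: [0.1, 0.6, -0.3]
opening: 0.025
```

Run:
```python
from ov import *
from go import *
s=env.sense();p=s['eef_pos'];print(p,s['opening'],s['ft_force'].round(1))
im=env.get_image('side'); cv2.imwrite('pics/side9.png',overlay(im,[('casting',.6241,-.2865,.031,85.8)],[],4)[300:800,800:1400])
```

```text
[ 0.62584593 -0.28469501  0.03675903] 0.02498402529064055 [ 0.1  0.6 -0.3]
```

View pics/side9.png

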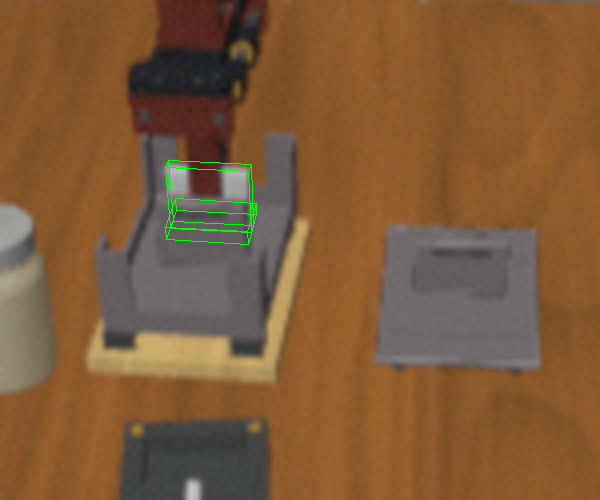

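The casting stands in the bay and matches the predicted outline. Rising.

Request:
{"name": "arm_command", "arguments": {
  "plan": [
    [0,0,0,0,0.4],
    [0,-20,0,0,0.4],
    [0,-60,0,0,0.4],
    [0,-110,0,0,0.4],
    [0,-140,0,0,0.2],
    [-50,-150,0,0,0],
    [-100,-150,0,0,-0.2],
    [-150,-150,0,0,-0.2],
    [-200,-150,0,0,-0.2],
    [-210,-150,0,0,-0.2]
  ]
}}

```text
time_s: 22.6
eef_pos: [0.6409, -0.0703, 0.1885]
tcp_rot: [-1.172, 1.256, -1.256]
ft_force: [-0.2, -0.1, -0.1]
opening: 0.0526
```

Run:
```python
from ov import *
from go import *
go(610,263.5,185,83.8)
ims=gather(('wrist','scene','side'))
cv2.imwrite('pics/side10.png',overlay(ims['side'],[('casting',.6241,-.2855,.031,85.8)],[],4)[300:800,800:1400])
cv2.imwrite('pics/wrist10.png',ims['wrist']['color'][:,:,::-1])
locate('casting',.6241,-.286,np.radians(85.8),z=.031,ims=ims)
locate('casting',.610,.2635,np.radians(83.8),z=.016,ims=ims)
```

```text
now [640.9 -70.3 188.5] yaw -93.7 down [ 0.004  0.004 -1.   ] | shift [-331.1    4.5  -52.6] turn 0.043 q7 -1.5 F [-0.2 -0.1 -0.1] op 52.6 t 22.6
casting ['scene', 'side'] xy mm [ 624.6 -291.7] yaw deg 95.5 iou 0.44
    scene [ 624.6 -291.6] 95.5 0.448
    side [ 626.4 -302.4] 102.0 0.44
casting ['scene', 'side'] xy mm [609.7 263.8] yaw deg 83.2 iou 0.816
    scene [605.6 260.8] 84.7 0.828
    side [610.  263.3] 84.7 0.816
```

View pics/side10.png

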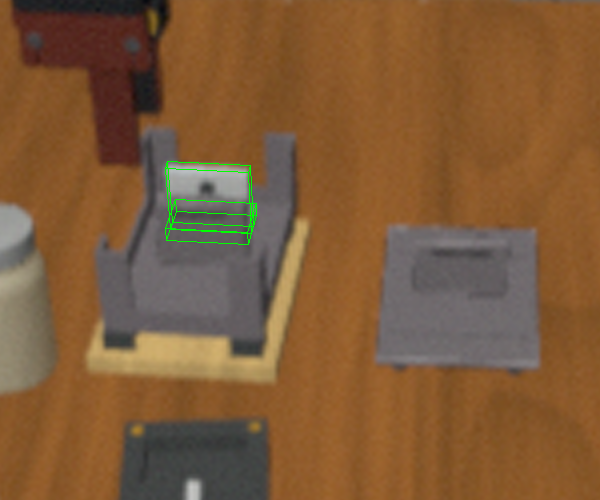

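The casting stands upright behind the spine at side-crop (208,185), matching the model. Its low fit score comes from being partly hidden. On to the far mould.

Request:
{"name": "arm_command", "arguments": {
  "plan": [
    [-45,0,-7,0.01,-0.2],
    [-95,3,-15,0.02,-0.2],
    [-145,4,-23,0.03,-0.2],
    [-195,4,-31,0.043,-0.2],
    [-245,4,-39,0.043,-0.2],
    [-290,4,-46,0.043,-0.2],
    [-320,4,-51,0.043,-0.2],
    [-331,4,-52.5,0.043,-0.2],
    [-331,4,-52.5,0.043,-0.2],
    [-331,4,-52.5,0.043,-0.2]
  ]
}}

```text
time_s: 24.2
eef_pos: [0.6129, 0.2538, 0.1835]
tcp_rot: [-1.148, 1.294, -1.298]
ft_force: [-0.7, -0.8, 0.0]
opening: 0.0526
```

Run:
```python
from ov import *
from go import *
go(610,263.5,19,83.8)
ims=gather(('wrist','scene','side'))
cv2.imwrite('pics/wrist11.png',overlay(ims['wrist'],[('casting',.610,.2635,.016,83.8)]))
try: locate('casting',.610,.2635,np.radians(83.8),z=.016,ims=ims,cams=('wrist',))
except Exception as e: print(e)
```

```text
now [612.9 253.8 183.5] yaw -96.9 down [ 0.003 -0.    -1.   ] | shift [ -9.3 164.5  -4.6] turn -0.011 q7 -2.08 F [-0.7 -0.8  0. ] op 52.6 t 24.2
casting ['wrist'] xy mm [609.7 265.6] yaw deg 83.6 iou 0.953
```

View pics/wrist11.png

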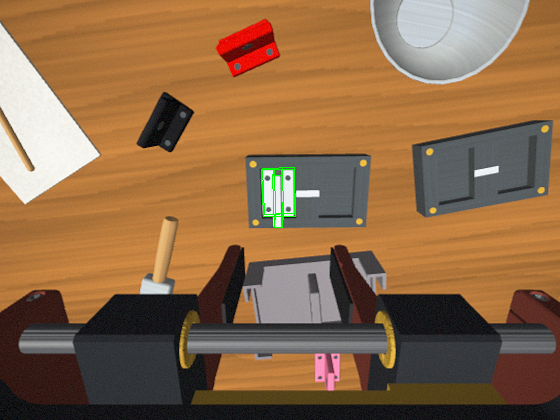

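Request:
{"name": "arm_command", "arguments": {
  "plan": [
    [-5,40,-3,-0.011,-0.2],
    [-10,90,-4.5,-0.011,-0.2],
    [-10,130,-4.5,-0.011,-0.2],
    [-10,152,-4.5,-0.011,-0.2],
    [-10,164,-4.5,-0.011,-0.2],
    [-10,164,-4.5,-0.011,1],
    [-10,164,-4.5,-0.011,1],
    [-10,164,-4.5,-0.011,1],
    [-10,164,-4.5,-0.011,1],
    [-10,164,-4.5,-0.011,1]
  ]
}}

```text
time_s: 25.65
eef_pos: [0.61, 0.2658, 0.02]
tcp_rot: [-1.153, 1.286, -1.289]
ft_force: [-0.2, -0.0, 2.2]
opening: 0.0099
```

Request:
{"name": "arm_command", "arguments": {
  "plan": [
    [0,0,0,0,1],
    [0,0,0,0,1],
    [0,0,0,0,1],
    [0,-8,0,0,1],
    [0,-20,0,0,1],
    [0,-45,0,0,1],
    [0,-85,0,0,1],
    [0,-120,0,0,1],
    [0,-130,0,0,1],
    [0,-130,0,0,1]
  ]
}}

```text
time_s: 26.9
eef_pos: [0.6096, 0.2658, 0.1503]
tcp_rot: [-1.152, 1.285, -1.289]
ft_force: [-0.7, -0.7, -2.1]
opening: 0.0096
```

Run:
```python
from ov import *
from go import *
th=np.radians(85.8)
k=43; go(627.3+k*np.cos(th),-243.5+k*np.sin(th),150,85.8)
ims=gather(('wrist','scene','side'))
cv2.imwrite('pics/wrist12.png',ims['wrist']['color'][:,:,::-1])
cv2.imwrite('pics/scene12.png',ims['scene']['color'][:,:,::-1])
```

```text
now [609.6 265.8 150.3] yaw -96.2 down [ 0.005  0.001 -1.   ] | shift [ 4.615e+02 -2.000e-01  7.070e+01] turn -0.034 q7 -2.08 F [-0.7 -0.7 -2.1] op 9.6 t 26.9
```

View pics/scene12.png

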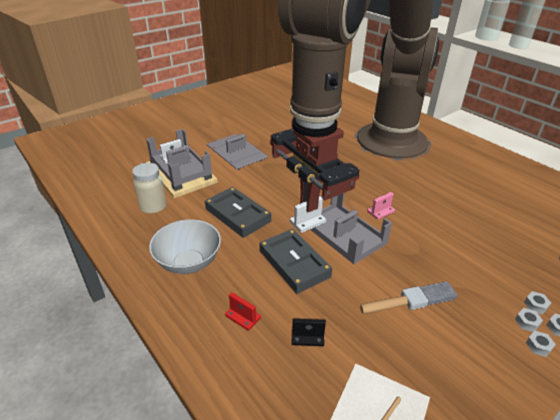

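The second casting is held, and both moulds are empty. I'll carry it to the near bay.

Request:
{"name": "arm_command", "arguments": {
  "plan": [
    [45,-10,7,0,1],
    [95,-10,15,0,1],
    [145,-10,22,-0.01,1],
    [195,-10,30,-0.01,1],
    [245,-10,38,-0.02,1],
    [295,-10,45,-0.02,1],
    [345,-10,53,-0.03,1],
    [395,-10,60,-0.034,1],
    [440,-5,67,-0.034,1],
    [461,0,70,-0.034,1]
  ]
}}

```text
time_s: 28.3
eef_pos: [0.6275, -0.2038, 0.1469]
tcp_rot: [-1.173, 1.266, -1.266]
ft_force: [0.2, -0.4, -1.8]
opening: 0.0096
```

Run:
```python
from ov import *
from go import *
th=np.radians(85.8)
k=43; go(627.3+k*np.cos(th),-243.5+k*np.sin(th),36,85.8)
im=env.get_image('wrist')
go(627.3+k*np.cos(th),-243.5+k*np.sin(th),36,85.8)
p=env.sense()['eef_pos']
cv2.imwrite('pics/wrist13.png',overlay(im,[('tray',.6273,-.2435,.014,85.8),('casting',p[0],p[1],p[2]-.003,85.8)]))
```

```text
now [ 627.5 -203.8  146.9] yaw -94.4 down [-0.001 -0.001 -1.   ] | shift [ -3.5 110.9   2.8] turn -0.004 q7 -1.28 F [ 0.2 -0.4 -1.8] op 9.6 t 28.3
now [ 627.  -205.6  146.3] yaw -94.5 down [-0.002 -0.002 -1.   ] | shift [ -5.5 110.2   3.2] turn -0.005 q7 -1.28 F [-0.4 -2.4 -2.1] op 9.8 t 28.35
```

View pics/wrist13.png

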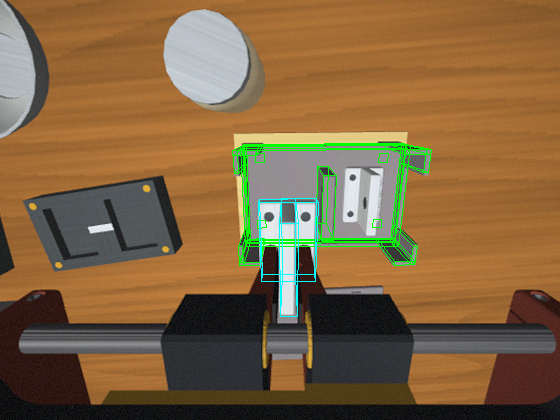

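Request:
{"name": "arm_command", "arguments": {
  "plan": [
    [-3,10,2,0,1],
    [-4,45,3,0,1],
    [-4,75,3,0,1],
    [-4,95,3,0,1],
    [-4,104,3,0,1],
    [-4,108,3,0,1],
    [-4,110.5,3,0,1],
    [-4,110.5,3,0,1],
    [-4,110.5,3,0,0.4],
    [-4,110.5,3,0,0.4]
  ]
}}

```text
time_s: 29.6
eef_pos: [0.6305, -0.2022, 0.0363]
tcp_rot: [-1.173, 1.266, -1.268]
ft_force: [-0.5, -0.7, 0.5]
opening: 0.0249
```

Request:
{"name": "arm_command", "arguments": {
  "plan": [
    [0,0,0,0,0.4],
    [0,-15,0,0,0.4],
    [0,-50,0,0,0.4],
    [0,-100,0,0,0.2],
    [0,-145,0,0,0],
    [-50,-150,0,0,-0.2],
    [-100,-150,0,0,-0.2],
    [-150,-150,0,0,-0.2],
    [-180,-150,0,0,-0.2],
    [-180,-150,0,0,-0.2]
  ]
}}

```text
time_s: 30.85
eef_pos: [0.645, -0.0188, 0.1868]
tcp_rot: [-1.174, 1.262, -1.264]
ft_force: [-0.5, -0.2, 0.2]
opening: 0.0527
```

Run:
```python
from ov import *
from go import *
ims=gather(('wrist','scene','side'))
k=np.array([np.cos(np.radians(85.8)),np.sin(np.radians(85.8))])*.043
c=[('casting',.6273+s*k[0],-.2435+s*k[1],.031,85.8) for s in(1,-1)]
a=overlay(ims['side'],c,[],4)[300:800,800:1190]
S=4;b=overlay(ims['scene'],c,[],4)[450:950,550:940]
cv2.imwrite('pics/pl.png',np.hstack([a,b]))
cv2.imwrite('pics/wrist14.png',ims['wrist']['color'][:,:,::-1])
r=locate('tray',.457,.2338,np.radians(89),ims=ims)
go(r[0]*1000,r[1]*1000,190,np.degrees(r[2]))
```

```text
tray ['scene', 'side'] xy mm [457.4 233.3] yaw deg 89.0 iou 0.958
    scene [456.8 232.8] 88.6 0.959
    side [457.8 233.3] 89.5 0.963
now [644.6 -24.5 186.3] yaw -94.6 down [-0.    -0.003 -1.   ] | shift [-241.8   -4.4 -207.4] turn -0.064 q7 -1.59 F [0.8 0.3 0.3] op 52.6 t 31.1
```

View pics/pl.png

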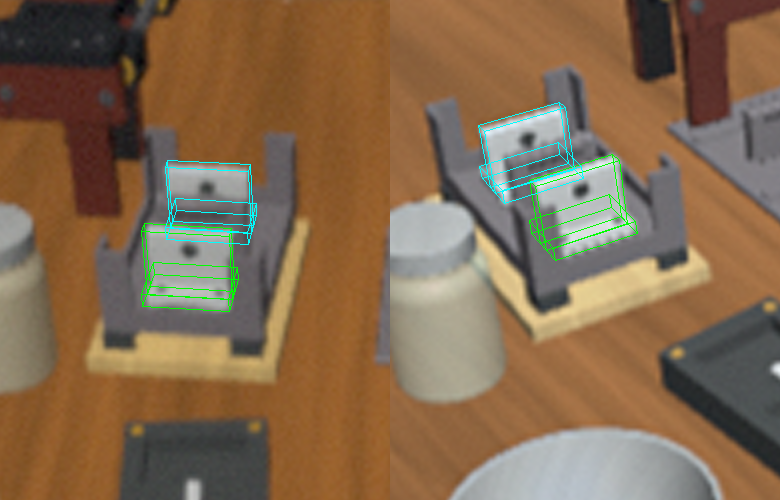

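View pics/wrist14.png

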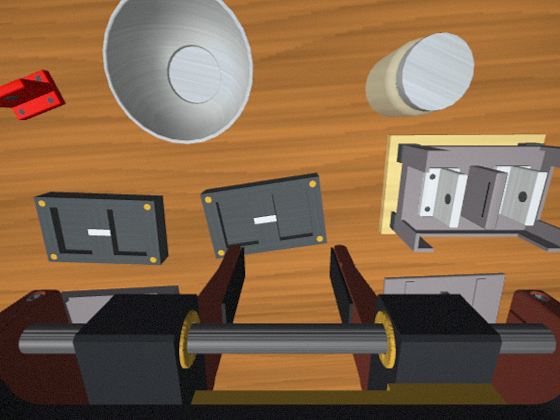

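Both castings stand upright in their bays, with outlines matching in side and scene views. Now the second tray.

Request:
{"name": "arm_command", "arguments": {
  "plan": [
    [-35,-4,-30,-0.01,-0.2],
    [-75,-4,-64,-0.02,-0.2],
    [-115,-4,-98,-0.03,-0.2],
    [-155,-4,-133,-0.05,-0.2],
    [-195,-4,-167,-0.064,-0.2],
    [-225,-4,-193,-0.064,-0.2],
    [-240,-4,-206,-0.064,-0.2],
    [-242,-4,-207,-0.064,-0.2],
    [-242,-4,-207,-0.064,-0.2],
    [-242,-4,-207,-0.064,-0.2]
  ]
}}

```text
time_s: 32.35
eef_pos: [0.4587, 0.2321, 0.1896]
tcp_rot: [-1.203, 1.222, -1.226]
ft_force: [-0.9, -0.5, 0.1]
opening: 0.053
```

Run:
```python
from ov import *
from go import *
ims=gather(('wrist','scene','side'))
r=locate('tray',.457,.2335,np.radians(89),ims=ims,cams=('wrist','side','scene'))
go(r[0]*1000,r[1]*1000,16,np.degrees(r[2]))
cv2.imwrite('pics/wrist15.png',overlay(ims['wrist'],[('tray',r[0],r[1],0,np.degrees(r[2]))]))
```

```text
tray ['wrist', 'side', 'scene'] xy mm [457.9 234.2] yaw deg 88.8 iou 0.962
    wrist [458.1 234.8] 88.8 0.98
    side [457.7 233.8] 89.0 0.976
    scene [456.4 232.5] 88.6 0.94
now [458.  233.2 189.5] yaw -91.0 down [-0.    -0.003 -1.   ] | shift [-1.600e+00  1.735e+02 -1.000e-01] turn 0.004 q7 -2.13 F [-0.2  0.1 -0. ] op 52.6 t 32.65
```

View pics/wrist15.png

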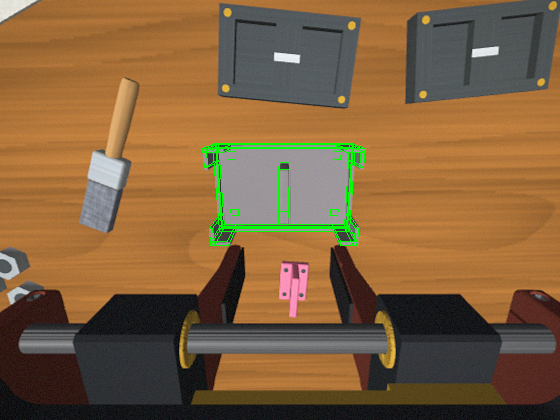

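Request:
{"name": "arm_command", "arguments": {
  "plan": [
    [-1,50,0,0.004,-0.2],
    [-1,100,0,0.004,-0.2],
    [-1,140,0,0.004,-0.2],
    [-1,164,0,0.004,-0.2],
    [-1,173,0,0.004,-0.2],
    [-1,173,0,0.004,1],
    [-1,173,0,0.004,1],
    [-1,173,0,0.004,1],
    [-1,173,0,0.004,1],
    [-1,173,0,0.004,1]
  ]
}}

```text
time_s: 33.9
eef_pos: [0.4583, 0.2341, 0.0171]
tcp_rot: [-1.201, 1.223, -1.227]
ft_force: [-0.7, -0.2, 4.3]
opening: 0.0117
```

Request:
{"name": "arm_command", "arguments": {
  "plan": [
    [0,0,0,0,1],
    [0,0,0,0,1],
    [0,0,0,0,1],
    [0,-10,0,0,1],
    [0,-30,0,0,1],
    [0,-75,0,0,1],
    [0,-125,0,0,1],
    [0,-155,0,0,1],
    [0,-160,0,0,1],
    [0,-160,0,0,1]
  ]
}}

```text
time_s: 35.15
eef_pos: [0.4577, 0.2341, 0.1763]
tcp_rot: [-1.202, 1.223, -1.227]
ft_force: [-0.3, 0.2, -2.3]
opening: 0.012
```

Run:
```python
from ov import *
from go import *
ims=gather(('wrist','scene','side'))
go(627.3,-243.5,180,85.8)
p=env.sense()['eef_pos']
locate('tray',p[0],p[1],np.radians(89),z=p[2]-.016,ims=ims,cams=('wrist','side','scene'),zc=.03)
cv2.imwrite('pics/wrist16.png',overlay(ims['wrist'],[('tray',p[0],p[1],p[2]-.016,88.9)]))
```

```text
now [457.4 233.9 175.5] yaw -91.2 down [-0.002 -0.004 -1.   ] | shift [473.7  -2.9 179.9] turn 0.052 q7 -2.13 F [-0.2 -0.3 -2. ] op 11.8 t 35.3
tray ['wrist', 'scene'] xy mm [457.6 233.7] yaw deg 88.8 iou 0.832
    wrist [457.7 233.6] 88.6 0.769
    scene [457.3 233.4] 89.9 0.896
```

View pics/wrist16.png

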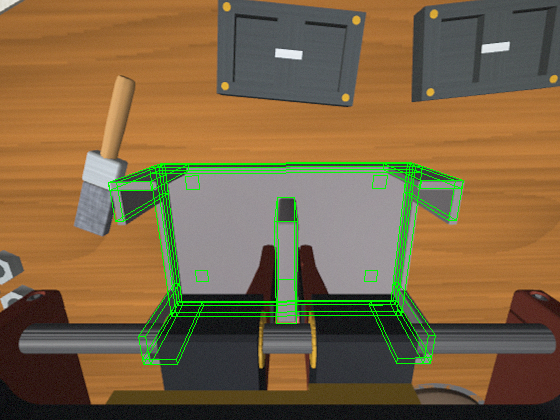

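The second tray is held and centred. I'll carry it over the stack.

Request:
{"name": "arm_command", "arguments": {
  "plan": [
    [35,-3,13,0,1],
    [80,-3,30,0.01,1],
    [130,-3,49,0.02,1],
    [180,-3,68,0.03,1],
    [230,-3,87,0.04,1],
    [280,-3,106,0.05,1],
    [330,-3,125,0.052,1],
    [380,-3,144,0.052,1],
    [425,-3,161,0.052,1],
    [455,-3,173,0.052,1]
  ]
}}

```text
time_s: 36.7
eef_pos: [0.6211, -0.2272, 0.1796]
tcp_rot: [-1.178, 1.264, -1.267]
ft_force: [0.3, -0.3, -2.2]
opening: 0.0119
```

Run:
```python
from go import *
go(627.3,-243.5,140,85.8)
```

```text
now [ 621.1 -227.2  179.6] yaw -94.3 down [-0.002 -0.004 -1.   ] | shift [15.6 39.7  7.5] turn -0.002 q7 -1.23 F [ 0.3 -0.3 -2.2] op 11.9 t 36.7
```

Request:
{"name": "arm_command", "arguments": {
  "plan": [
    [10,5,5,0,1],
    [15.5,15,7.5,0,1],
    [15.5,25,7.5,0,1],
    [15.5,35,7.5,0,1],
    [15.5,40,7.5,0,1],
    [15.5,40,7.5,0,1],
    [15.5,40,7.5,0,1],
    [15.5,40,7.5,0,1],
    [15.5,40,7.5,0,1],
    [15.5,40,7.5,0,1]
  ]
}}

```text
time_s: 37.95
eef_pos: [0.6273, -0.2435, 0.1398]
tcp_rot: [-1.178, 1.264, -1.267]
ft_force: [0.4, 0.6, -2.1]
opening: 0.0119
```

Run:
```python
from ov import *
from go import *
ims=gather(('wrist','scene','side'))
p=env.sense()['eef_pos']
it=[('tray',.6273,-.2435,.014,85.8),('tray',p[0],p[1],p[2]-.017,85.8)]
go(627.3,-243.5,93,85.8)
a=overlay(ims['side'],it,[],4)[150:700,800:1190]
b=overlay(ims['scene'],it,[],4)[300:850,550:940]
cv2.imwrite('pics/st1.png',np.hstack([a,b]))
cv2.imwrite('pics/wrist17.png',overlay(ims['wrist'],it))
# lower tray now
```

```text
now [ 627.2 -243.4  139.7] yaw -94.3 down [-0.002 -0.004 -1.   ] | shift [-0.1 46.7  0.2] turn -0.002 q7 -1.2 F [ 0.5  0.6 -3.5] op 11.9 t 38.1
```

View pics/st1.png

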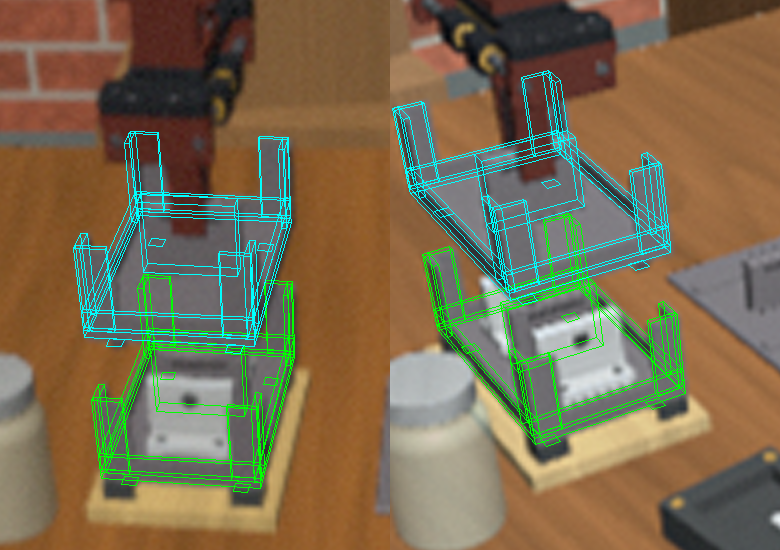

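View pics/wrist17.png

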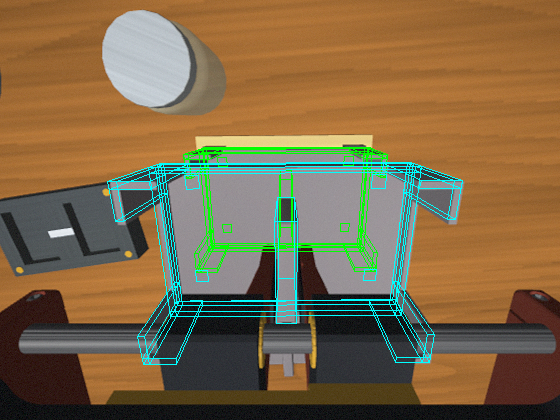

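Both outlines agree with the picture to about a pixel. Lowering slowly.

Request:
{"name": "arm_command", "arguments": {
  "plan": [
    [0,15,0,0,1],
    [0,27,0,0,1],
    [0,33,0,0,1],
    [0,36,0,0,1],
    [0,39,0,0,1],
    [0,41,0,0,1],
    [0,43,0,0,1],
    [0,45,0,0,1],
    [0,45,0,0,1],
    [0,45,0,0,1]
  ]
}}

```text
time_s: 39.35
eef_pos: [0.6272, -0.2436, 0.0947]
tcp_rot: [-1.178, 1.264, -1.267]
ft_force: [0.5, -0.2, -1.6]
opening: 0.0117
```

Run:
```python
from go import *
go(627.3,-243.5,92.5,85.8)
```

```text
now [ 627.2 -243.6   94.7] yaw -94.3 down [-0.002 -0.004 -1.   ] | shift [-0.2  2.2  0.1] turn -0.002 q7 -1.19 F [ 0.5 -0.2 -1.6] op 11.7 t 39.35
```

Request:
{"name": "arm_command", "arguments": {
  "plan": [
    [0,1,0,0,1],
    [0,2.5,0,0,1],
    [0,2.5,0,0,1],
    [0,2.5,0,0,1],
    [0,2.5,0,0,0],
    [0,2.5,0,0,0],
    [0,2.5,0,0,0],
    [0,0,0,0,-0.2],
    [0,-30,0,0,-0.2],
    [0,-75,0,0,-0.2]
  ]
}}

```text
time_s: 40.6
eef_pos: [0.6265, -0.2429, 0.1693]
tcp_rot: [-1.179, 1.266, -1.265]
ft_force: [1.0, -0.2, 0.1]
opening: 0.0529
```

Run:
```python
from ov import *
from go import *
ims=gather(('wrist','scene','side'))
it=[('tray',.6273,-.2435,.014,85.8),('tray',.6273,-.2435,.076,85.8)]
r=locate('tray',.6273,-.2435,np.radians(85.8),z=.076,ims=ims,cams=('wrist','side','scene'),zc=.03,rad=.1)
r=locate('cover',.444,-.235,np.radians(88),ims=ims)
go(1000*r[0],1000*r[1],190,np.degrees(r[2]))
a=overlay(ims['side'],it,[],4)[150:700,800:1190]
b=overlay(ims['scene'],it,[],4)[300:850,550:940]
cv2.imwrite('pics/st2.png',np.hstack([a,b]))
```

```text
tray ['wrist', 'side', 'scene'] xy mm [ 626.8 -245.6] yaw deg 85.4 iou 0.941
    wrist [ 627.7 -243.9] 85.7 0.942
    side [ 626.3 -246.8] 85.5 0.956
    scene [ 625.9 -247.8] 85.7 0.954
cover ['scene', 'side'] xy mm [ 444.3 -233.7] yaw deg 87.7 iou 0.96
    scene [ 444.8 -233.3] 88.4 0.956
    side [ 444.2 -233.9] 87.6 0.966
now [ 626.7 -243.   168.4] yaw -94.3 down [-0.004 -0.004 -1.   ] | shift [   4.5  -20.8 -182.6] turn -0.035 q7 -1.21 F [-0.7 -0.3 -0.1] op 52.6 t 41.0
```

View pics/st2.png

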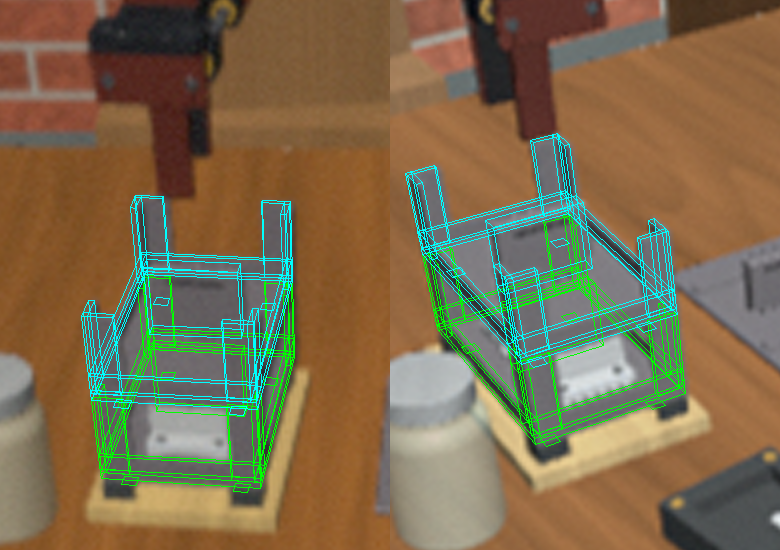

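The upper tray is fully down. Now the cover.

Request:
{"name": "arm_command", "arguments": {
  "plan": [
    [1,-20,-35,-0.01,-0.2],
    [2,-21,-80,-0.02,-0.2],
    [3,-21,-120,-0.035,-0.2],
    [4,-21,-155,-0.035,-0.2],
    [4.5,-21,-175,-0.035,-0.2],
    [4.5,-21,-182,-0.035,-0.2],
    [4.5,-21,-183,-0.035,-0.2],
    [4.5,-21,-183,-0.035,-0.2],
    [4.5,-21,-183,-0.035,-0.2],
    [4.5,-21,-183,-0.035,-0.2]
  ]
}}

```text
time_s: 42.25
eef_pos: [0.4443, -0.2336, 0.19]
tcp_rot: [-1.196, 1.24, -1.239]
ft_force: [-0.6, -0.1, -0.9]
opening: 0.0525
```

Run:
```python
from ov import *
from go import *
ims=gather(('wrist','scene','side'))
r=locate('cover',.444,-.235,np.radians(88),ims=ims,cams=('wrist','side','scene'))
go(1000*r[0],1000*r[1],10,np.degrees(r[2]))
cv2.imwrite('pics/wrist18.png',overlay(ims['wrist'],[('cover',r[0],r[1],0,np.degrees(r[2]))]))
```

```text
cover ['wrist', 'scene'] xy mm [ 446.2 -231.2] yaw deg 89.0 iou 0.95
    wrist [ 446.8 -230.8] 88.5 0.984
    scene [ 443.8 -233.6] 88.9 0.947
now [ 444.  -233.6  190.1] yaw -92.3 down [-0.004 -0.004 -1.   ] | shift [ -3.2 180.1   2.9] turn -0.022 q7 -1.14 F [0.1 0.7 0.2] op 52.8 t 42.55
```

View pics/wrist18.png

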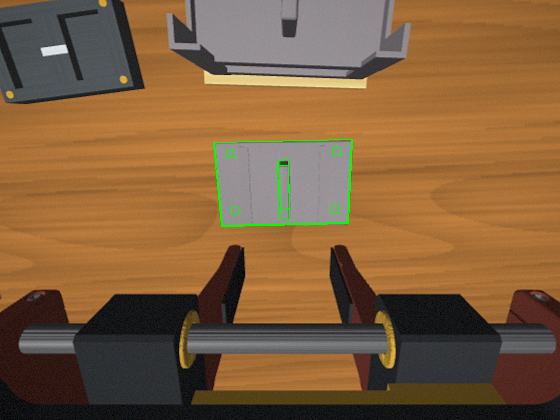

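Request:
{"name": "arm_command", "arguments": {
  "plan": [
    [-2.5,50,2,-0.014,-0.2],
    [-2.5,100,2,-0.014,-0.2],
    [-2.5,145,2,-0.014,-0.2],
    [-2.5,170,2,-0.014,-0.2],
    [-2.5,180,2,-0.014,-0.2],
    [-2.5,180,2,-0.014,1],
    [-2.5,180,2,-0.014,1],
    [-2.5,180,2,-0.014,1],
    [-2.5,180,2,-0.014,1],
    [-2.5,180,2,-0.014,1]
  ]
}}

```text
time_s: 43.8
eef_pos: [0.4457, -0.2318, 0.0106]
tcp_rot: [-1.202, 1.229, -1.229]
ft_force: [-0.6, 0.5, 4.3]
opening: 0.0121
```

Run:
```python
from go import *
go(627.3,-243.5,190,85.8)
```

```text
now [ 445.7 -231.8   10.6] yaw -91.5 down [-0.003 -0.004 -1.   ] | shift [   7.7 -180.   181.3] turn 0.047 q7 -1.02 F [-0.6  0.5  4.3] op 12.1 t 43.8
```

Request:
{"name": "arm_command", "arguments": {
  "plan": [
    [0,0,0,0,1],
    [0,0,0,0,1],
    [0,0,0,0,1],
    [0,-10,0,0,1],
    [0,-30,0,0,1],
    [0,-75,0,0,1],
    [0,-125,0,0,1],
    [0,-175,0,0,1],
    [0,-190,0,0,1],
    [0,-190,0,0,1]
  ]
}}

```text
time_s: 45.05
eef_pos: [0.4464, -0.2311, 0.201]
tcp_rot: [-1.201, 1.228, -1.23]
ft_force: [-0.3, 0.3, -2.0]
opening: 0.0119
```

Run:
```python
from ov import *
from go import *
ims=gather(('wrist','scene','side'))
go(627.3,-243.8,190,85.8)
p=env.sense()['eef_pos']
try: r=locate('cover',p[0],p[1],np.radians(88.5),z=p[2]-.01,ims=ims,cams=('wrist','side','scene'))
except Exception as e: print(e)
cv2.imwrite('pics/wrist19.png',overlay(ims['wrist'],[('cover',p[0],p[1],p[2]-.01,88.5)]))
```

```text
now [ 445.2 -230.6  198.8] yaw -91.5 down [-0.007 -0.003 -1.   ] | shift [  8.5   7.7 182.4] turn 0.047 q7 -1.14 F [ 0.4 -0.4 -2.6] op 11.5 t 45.2
cover ['wrist', 'scene'] xy mm [ 446.3 -231.8] yaw deg 88.4 iou 0.845
    wrist [ 446.4 -231.5] 88.4 0.845
    scene [ 443.2 -237.1] 89.2 0.877
```

View pics/wrist19.png

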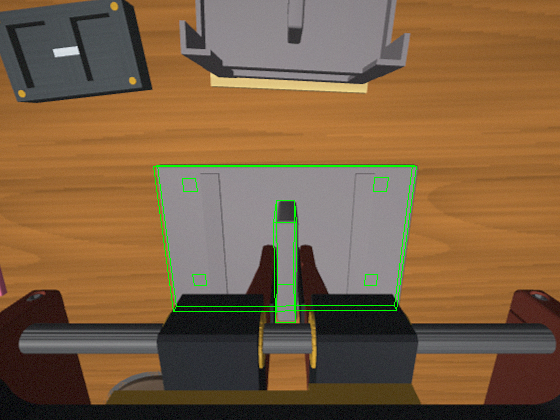

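The cover is held and centred. I'll carry it over the stack.

Request:
{"name": "arm_command", "arguments": {
  "plan": [
    [1,2,25,0,1],
    [3,3,60,0.015,1],
    [5,3,100,0.03,1],
    [7,3,140,0.047,1],
    [8,3,168,0.047,1],
    [8.5,3,180,0.047,1],
    [8.5,3,182,0.047,1],
    [8.5,3,182,0.047,1],
    [8.5,3,182,0.047,1],
    [8.5,3,182,0.047,1]
  ]
}}

```text
time_s: 46.6
eef_pos: [0.6269, -0.2442, 0.1957]
tcp_rot: [-1.18, 1.266, -1.263]
ft_force: [0.0, 0.7, -2.2]
opening: 0.0123
```

Run:
```python
from ov import *
from go import *
ims=gather(('wrist','scene','side'))
p=env.sense()['eef_pos']
it=[('tray',.6273,-.2438,.076,85.8),('cover',p[0],p[1],p[2]-.0105,85.8)]
go(627.3,-243.8,148,85.8)
r=locate('tray',.6273,-.2438,np.radians(85.8),z=.076,ims=ims,cams=('side','scene'),zc=.03,rad=.1)
a=overlay(ims['side'],it,[],4)[50:600,800:1190]
b=overlay(ims['scene'],it,[],4)[200:750,550:940]
cv2.imwrite('pics/st3.png',np.hstack([a,b]))
```

```text
now [ 627.2 -244.1  195.4] yaw -94.2 down [-0.006 -0.003 -1.   ] | shift [-0.5 47.4  0.4] turn 0.0 q7 -1.2 F [ 0.1 -0.4 -1.8] op 11.9 t 46.75
tray ['side', 'scene'] xy mm [ 626.8 -245.6] yaw deg 85.3 iou 0.896
    side [ 626.8 -245.6] 85.3 0.902
    scene [ 626.8 -246.1] 85.1 0.892
```

View pics/st3.png

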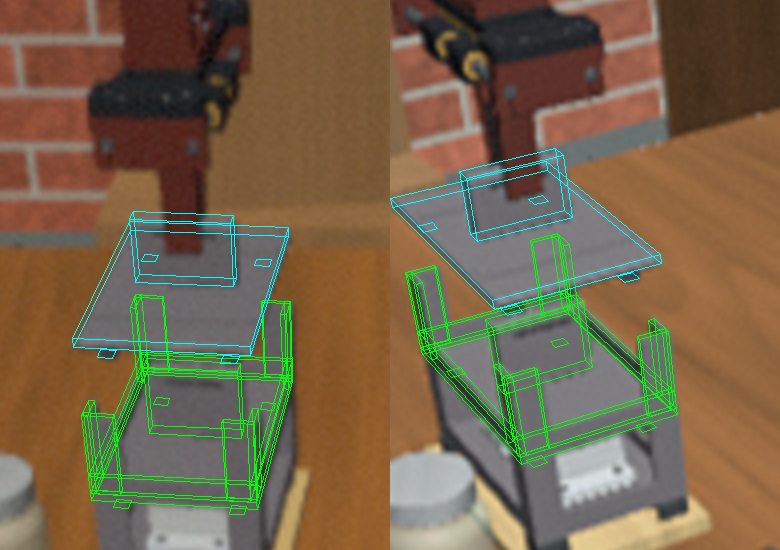

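Request:
{"name": "arm_command", "arguments": {
  "plan": [
    [0,15,0,0,1],
    [0,27,0,0,1],
    [0,33,0,0,1],
    [0,36,0,0,1],
    [0,39,0,0,1],
    [0,41,0,0,1],
    [0,43,0,0,1],
    [0,45,0,0,1],
    [0,45,0,0,1],
    [0,45,0,0,1]
  ]
}}

```text
time_s: 48.1
eef_pos: [0.627, -0.2442, 0.1504]
tcp_rot: [-1.18, 1.265, -1.263]
ft_force: [0.5, 0.3, -2.5]
opening: 0.0115
```

Run:
```python
from go import *
go(627.3,-243.8,147.5,85.8)
```

```text
now [ 627.  -244.2  150.4] yaw -94.2 down [-0.006 -0.003 -1.   ] | shift [-0.4  2.9  0.2] turn 0.0 q7 -1.19 F [ 0.5  0.3 -2.5] op 11.5 t 48.1
```

Request:
{"name": "arm_command", "arguments": {
  "plan": [
    [0,1,0,0,1],
    [0,2.5,0,0,1],
    [0,2.8,0,0,1],
    [0,2.8,0,0,1],
    [0,2.8,0,0,0],
    [0,2.8,0,0,0],
    [0,2.8,0,0,0],
    [0,0,0,0,-0.2],
    [0,-30,0,0,-0.2],
    [0,-75,0,0,-0.2]
  ]
}}

```text
time_s: 49.35
eef_pos: [0.6267, -0.2436, 0.225]
tcp_rot: [-1.182, 1.268, -1.261]
ft_force: [1.8, 0.1, -0.0]
opening: 0.0524
```

Request:
{"name": "arm_command", "arguments": {
  "plan": [
    [0,-20,-10,0,-0.2],
    [0,-30,-45,0,-0.2],
    [0,-30,-90,0,-0.2],
    [0,-30,-130,0,-0.2],
    [-40,-30,-150,0,-0.2],
    [-80,-30,-150,0,-0.2],
    [-120,-30,-150,0,-0.2],
    [-150,-30,-150,0,-0.2],
    [-150,-30,-150,0,-0.2],
    [-150,-30,-150,0,-0.2]
  ]
}}

```text
time_s: 50.6
eef_pos: [0.4877, -0.084, 0.2556]
tcp_rot: [-1.183, 1.269, -1.261]
ft_force: [0.3, -0.4, -0.0]
opening: 0.0526
```

Run:
```python
from ov import *
from go import *
go(627.3,-243.8,147.5,85.8)
ims=gather(('wrist','scene','side'))
it=[('tray',.6273,-.2438,.014,85.8),('tray',.6273,-.2438,.076,85.8),('cover',.6273,-.2438,.138,85.8)]
for m,z in (('cover',.138),('tray',.076)):
    try: r=locate(m,.6273,-.2438,np.radians(85.8),z=z,ims=ims,cams=('side','scene'),zc=.03,rad=.1)
    except Exception as e: print(e)
a=overlay(ims['side'],it,[],4)[50:600,800:1190]
b=overlay(ims['scene'],it,[],4)[200:750,550:940]
cv2.imwrite('pics/st4.png',np.hstack([a,b]))
a=overlay(ims['side'],[],[],4)[50:600,800:1190]
b=overlay(ims['scene'],[],[],4)[200:750,550:940]
cv2.imwrite('pics/st5.png',np.hstack([a,b]))
```

```text
now [487.7 -84.  255.6] yaw -94.2 down [-0.009 -0.003 -1.   ] | shift [148.7 107.2 152. ] turn -0.0 q7 -1.53 F [ 0.3 -0.4 -0. ] op 52.6 t 50.6
cover ['side', 'scene'] xy mm [ 626.  -249.1] yaw deg 85.7 iou 0.929
    side [ 625.5 -249. ] 85.5 0.928
    scene [ 626.  -249.1] 85.7 0.932
tray ['side'] xy mm [ 625.5 -245.4] yaw deg 86.0 iou 0.545
```

View pics/st4.png

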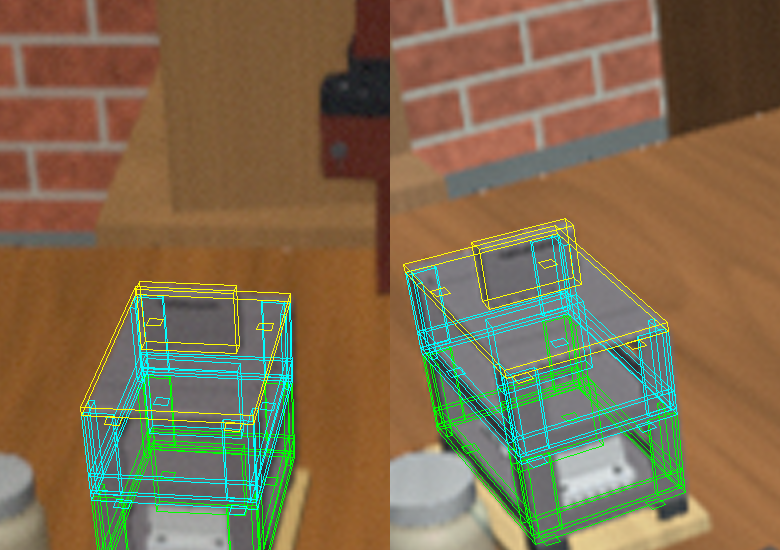

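View pics/st5.png

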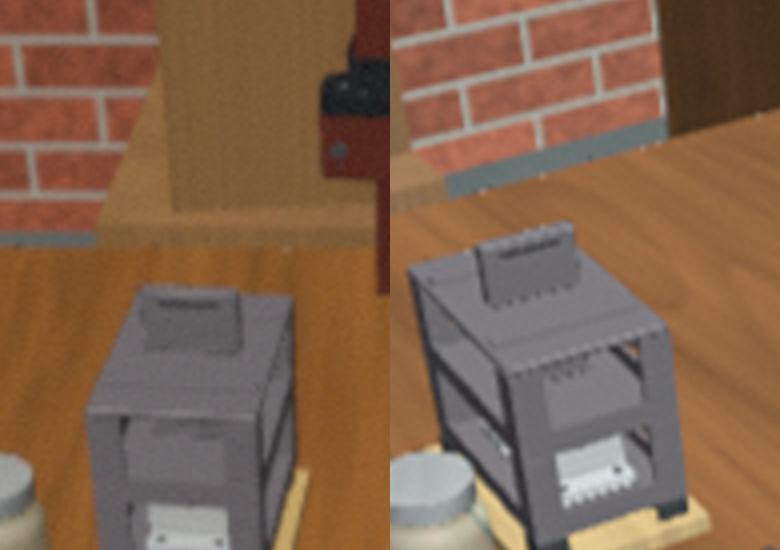

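The cover appears flush on the posts, but its fit sits about 5 mm from where I placed it. I'll refit with height free, for both the cover and the upper tray, and look from closer.

```bash
cat > fz.py <<'E'
from ov import *
def fitz(m,x,y,z,yaw,obs):
    def cost(p):
        return sum(1-np.minimum(a,r).sum()/np.maximum(a,r).sum() for im,r in obs for a in [mask(m,p[0]/1000,p[1]/1000,p[2]/1000,p[3]/100,im)])/len(obs)
    x0=np.array([x*1000,y*1000,z*1000,yaw*100])
    s=np.vstack([x0]+[x0+d for d in np.diag([8,8,8,8])])
    r=minimize(cost,x0,method='Nelder-Mead',options=dict(initial_simplex=s,xatol=.1,fatol=1e-4,maxiter=250))
    return r.x.round(1),round(1-r.fun,3)
E
python3 - <<'E'
from fz import *
ims=gather(('scene','side','wrist'))
cv2.imwrite('pics/wrist20.png',ims['wrist']['color'][:,:,::-1])
obs=[(ims[n],region_near(n,'cover',ims[n],.627,-.244,.15,.1)) for n in('scene','side')]
print([o[1] is not None for o in obs])
print(fitz('cover',.627,-.245,.138,np.radians(85.8),[o for o in obs if o[1] is not None]))
for n in ims:
    for s in env.silhouettes('cover',n): print(n,s['p'],s['extent'])
E
```

```text
[True, True]
(array([ 626.2, -248.5,  137.5,  149.3]), np.float64(0.943))
scene 0.76 [174.6, 126.6, 66.5, 39.5]
side 0.88 [247.6, 101.5, 52.9, 32.9]
wrist 0.87 [458.1, 53.6, 203.8, 107.2]
wrist 0.47 [392.5, 53.6, 124.7, 104.9]
```

View pics/wrist20.png

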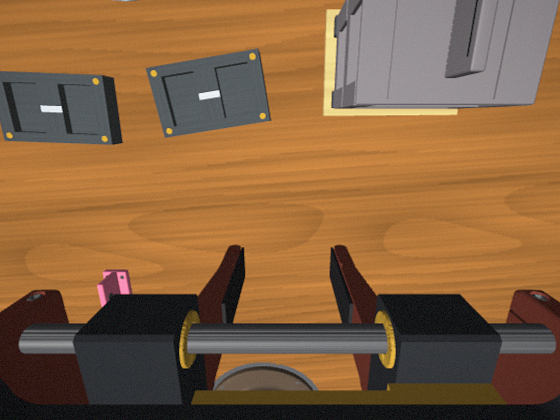

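Run:
```python
from go import *
go(530,-244,330,85.8)
```

```text
now [488.3 -83.  255.8] yaw -94.2 down [-0.009 -0.002 -1.   ] | shift [157.8 -74.2  52.7] turn 0.0 q7 -1.53 F [-0.1  0.1 -0.3] op 52.9 t 51.35
```

Request:
{"name": "arm_command", "arguments": {
  "plan": [
    [0,-35,0,0,-0.2],
    [10,-70,5,0,-0.2],
    [45,-74,15,0,-0.2],
    [85,-74,28,0,-0.2],
    [120,-74,40,0,-0.2],
    [145,-74,49,0,-0.2],
    [158,-74,53,0,-0.2],
    [158,-74,53,0,-0.2],
    [158,-74,53,0,-0.2],
    [158,-74,53,0,-0.2]
  ]
}}

```text
time_s: 52.6
eef_pos: [0.5304, -0.2431, 0.33]
tcp_rot: [-1.182, 1.267, -1.259]
ft_force: [0.0, -0.3, 0.4]
opening: 0.0528
```

Run:
```python
from fz import *
ims=gather(('scene','side','wrist'))
im=ims['wrist']
it=[('pallet',.6275,-.243,0,85.8),('tray',.6273,-.2438,.014,85.8),('tray',.6273,-.2438,.076,85.8),('cover',.6273,-.2438,.138,85.8)]
cv2.imwrite('pics/wrist21.png',im['color'][:,:,::-1])
cv2.imwrite('pics/wrist21o.png',overlay(im,it))
cv2.imwrite('pics/scene21.png',ims['scene']['color'][:,:,::-1])
locate('cover',.6273,-.2438,np.radians(85.8),z=.138,ims=ims,cams=('wrist',),rad=.15,zc=.03)
```

```text
cover ['wrist'] xy mm [ 627.3 -244.4] yaw deg 85.3 iou 0.977
```

View pics/wrist21o.png

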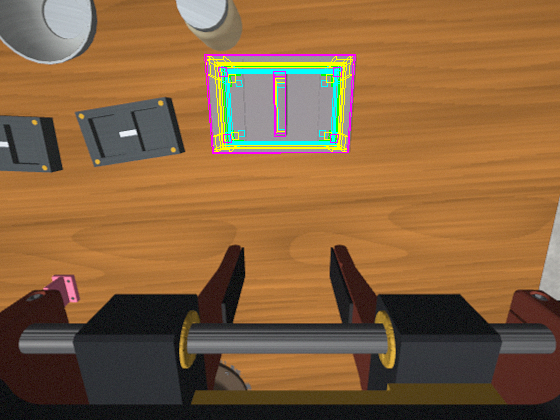

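View pics/wrist21.png

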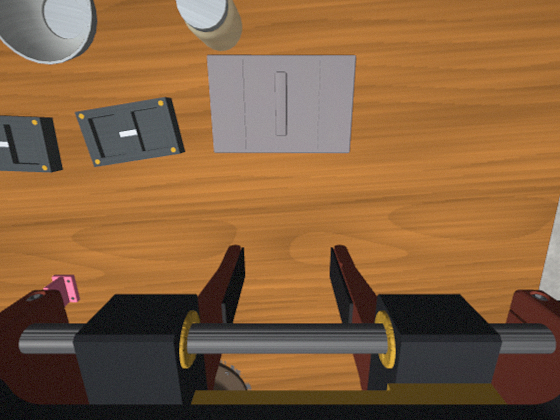

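View pics/scene21.png

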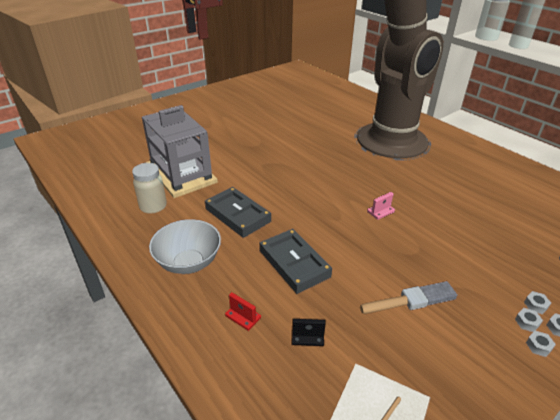

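From above (wrist 281,104) the cover lies square on the stack, fitted at (627.3, -244.4) mm. The scene view shows a flush stack at (182,150), with the moulds empty and the bowl, jar and brush where they were. Handing in.

Run:
```python
from rig import env
print(env.hand_in())
```

```text
the job is handed in; nothing more can be done
None
```

The job is handed in, and as far as my checks show the stack is complete. I seated one tray on the base board and stood both castings in its two bays. The second tray and then the cover went on top. The whole run took about 53 s of robot time.

**Castings:** only two were present, one in each mould. I left the pink, red and black look-alikes alone.

**Last checks:**
- **Stack position:** the wrist view from above put the cover at (627.3, -244.4) mm, about 1 mm from where I aimed, with an overlap score of 0.977. The side and scene cameras put it about 5 mm further away in y, but they had also read the trays 2–4 mm off in the same direction.
- **Cover height:** the side and scene fit gave 137.5 mm against 138 mm expected, and no gap showed at the posts.
- **Castings:** both stood upright and matched the predicted outlines when last seen clearly, before the upper tray went on. After that, the front one still looked upright in the final pictures; the other could no longer be checked properly.
- **Bystanders:** the bowl, jar and brush looked unmoved in the pictures; I did not measure them.

**What disagreed:** the finger tips are about 27 mm higher than the reported tool position. My first grasp of a casting closed just above its rib and missed. I corrected for this and every later grasp held. I saw no sign of a tray or the cover being knocked aside.

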